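# Fit the eyepiece tube of a toy kaleidoscope to its focus ring

## Robot

A 7-joint arm with a two-finger parallel gripper is mounted at the origin on the work surface. World frame = base frame: x ahead of the robot, y to its left, z up, the work surface at z = 0. Lengths are in m, angles in rad, forces in N, time in s.
With the tool pointing down it reaches from about 0.4 to 0.9 m from the base axis. Payload 5.5 kg.
Tool frame: the origin (TCP) lies between the finger pads; the fingertips stand ahead of it and the grasp point (between the pads) lies 8 mm behind it (finger_overhang is the z of the fingertips in the tool frame, in m); z points along the fingers, y is the line along which they close (so a half turn about z gives the same grasp; the last joint's range is limited). The gripper opens to 85 mm and grips with 20 to 120 N. Pads are 22 mm wide; open, the fingers measure 114 mm over their backs; the gripper's body (76 mm by 85 mm) begins 54 mm behind the grasp point. The pads swing forward as they close: fully open they stand 13 mm farther back than shut.
Start: joints at [1.436, 0.501, -0.427, 1.55, 0.221, 1.138, -0.21], TCP at [0.252, -0.599, 0.242] pointing down, gripper open.
Joint ranges: [-2.88, 2.88], [-0.31, 2.03], [-1.54, 1.56], [0.2, 2.42], [-1.41, 4.55], [0.19, 2.02], [-2.57, 2.57]. Speed limits (rad/s): [2.57, 2.57, 3.14, 3.14, 3.14, 3.14, 3.14].

## Interface

Orientations are given as a 3x3 rotation matrix whose columns are the frame's x, y, z axes.
In Python, from workcell import state, snapshot, job_done, finger_overhang gives the robot as it stands.
- The arm moves only by the shell command python3 -m creep 'ROWS'. ROWS is JSON, a list of rows, each an object with "rot": the turn, a rotation vector about the tool's x, y, z normalised to -1 to 1, where 1 is pi/2 rad, a list of three; "linear": the shift along the tool's x, y, z normalised to -1 to 1, where 1 is 1 m, a list of three; "fingers": the opening, from 0 (shut) to 1 (fully open). A call has 1 to 20 rows; each row is the pose to reach, as a shift and turn from the pose commanded when the call began, along the tool's axes at that moment; what a row does not reach only later rows make up. A row lasts 1/12 s, in which the tool goes at most 41.7 mm and 7.16 degrees, less where a joint would pass 70% of its speed; a pose out of reach is approached as far as the arm can. A call with a number of a shift or a turn outside -1 to 1 is refused whole. A call with a gripper value outside its range is refused whole. The fingers move at their own pace and stop on an object; the grip force is fixed at half the most. Time passes only in rows, so rows that repeat a pose let the fingers close. It gives the time, the measured TCP pose, the force, the opening and the grip force at its end, in the units of the state.
- state(): the state, without advancing time (a new reading comes with each control period).
- snapshot(name): name is "side" or "top"; returns a dict with "img" (384x512x3 uint8, red, green, blue), "z_map" (384x512 float32, m along the optical axis (not along the pixel's ray), 0 where there is no reading), "fx", "fy", "cx", "cy" (pixels), "position" and "orientation" of the camera in the world. Camera axes: x right, y up, looking along -z (the intrinsics and any distortion apply to the point x, -y, -z); pixel columns grow to the right and rows downward; lengths in m; the calibration is good to about 2 mm. A picture is of the moment at which its call begins.
- job_done(): hands the job in; it is judged then, once.
The state is a dict: "clock": time; "q": joint angles; "joint_velocities": joint speeds; "joint_torque": joint torques, N m; "eef_pos": TCP position; "tcp_rot": TCP orientation; "wrist_force": force on the tool from outside, world axes, zero at the start; "wrist_torque": the same for the moment, N m; "gripper_width": finger opening in m; "finger_force": force on a finger pad.
Only numpy, scipy, OpenCV 4.12 (cv2) and the standard library are available. Lean on these libraries where they do the work, as an engineer would, in place of code of your own. Each camera call takes 0.05 s, during which the arm holds its last target. There are 200 camera calls.

## Task

Make the kaleidoscope ready to look through: pull the blue dust plug out of the barrel and lay it down in the empty half of the half-open drawer, then slide the brass eyepiece tube into the barrel until its red ring is level with the barrel's rim, and no deeper or shallower. Let go of the tube so that it stays there, then swing the red clamp lever fully over towards the barrel's mouth to lock it. Leave the duck, spinning top, bead frame and acrylic block where they are.

Things in the scene. Friction and masses are not known exactly. Their poses are not given: they have to be found in the camera images.
- barrel: Brown wood kaleidoscope barrel, 54 mm across flats, 138 mm long, fixed, sloping 30 deg from level, mouth at the upper end. Origin: mouth centre in the rim's plane, 130 mm above the shelf; x out along the bore (30 deg up), y level, z square to the axis, up. Octagonal cork bore 30 mm across flats (an edge lowest), 138 mm deep; brass lip flared to about 38 mm in the first 10 mm.
- stand: Fixed dark wood stand under the barrel: base 150 (x) x 80 (y) x 12 mm, origin under its middle, x level, towards the side the mouth faces. The mouth's centre is at x = 70, z = 130 mm. The barrel's low end (dark chamber, 62 mm across) is at about x = -65 mm.
- plug: Dust plug, about 50 g, resting loosely in the barrel's mouth. Origin on its axis at the flange's inner face (in the rim's plane when seated, 2 mm below the bore's axis); x along its axis, outward. Black stem 26 mm across from x = -45 to 0 mm, blue flange 52 mm across from 0 to 6 mm, blue grip knob 22 mm across from 6 to 40 mm. It slides out along the bore with hardly any force.
- tube: Brass eyepiece tube, 130 g, 26 mm across, level on its rest, axis 45 mm above the shelf. Origin on the axis in the middle of the red ring mark (5 mm wide); x towards the end that goes into the barrel, at x = 70 mm. Black eyepiece, 36 mm across, at x = -125 to -105 mm. In the bore it has 2 mm play all round, slips 0 to 4 mm deeper on being let go, then stays by friction; it could go 65 mm too deep.
- rest: Fixed dark wooden rest of the tube; origin on the shelf below the tube's red ring, x along the tube towards its inner end. Base plate x = -105 to 60 mm, 46 mm wide, 8 mm thick. V supports, 12 mm thick, 47 mm across, 46 mm tall, at x = 45 and -90 mm; between them the tube is free to grip.
- clamp (a joint): Angle (rad) of the red clamp lever on top of the barrel: near 0 = open, leaning to the barrel's low end (15 deg back from square to the barrel); 1.05 = locked, stopped, leaning to the mouth (45 deg past square). It turns about the barrel's y axis through clamp_pivot, resists about 3 N at mid-height, stays where it is left, and can be pushed with closed fingers.
- clamp_pivot (a point): Pivot of the clamp lever, on top of the barrel: x = -75, y = 0, z = 33 mm in the barrel's frame. Its axes turn with the lever.
- clamp_tip (a point): Middle of the lever's round red grip bar (16 mm across, 20 mm wide), 50 mm from the pivot. The red blade below it is 14 mm wide and 6 mm thick.
- drawer_free (a point): On the floor of the drawer's empty half, in the middle of its open part; x into the chest, y to the chest's left, z up. The empty half spans y = -50 to 50 mm; x = -48 mm is the drawer's front; it is open above up to x = 58 mm or more, then runs on under the chest's top. Above this floor the walls rise 46 mm, the front 56 mm, the divider 36 mm. The other half holds walnut animals 37 mm tall.
- chest_front (a point): On the front edge of the top of the chest that holds the half-open drawer, 25 mm in from its left side, 90 mm above the shelf; axes as drawer_free. The chest is brown wood, fixed, 240 mm deep, 250 mm wide, with a brass knob on the drawer. The drawer slides along x with about 1 N of friction and need not be moved.
- duck: Purple silicone bath duck, 68 mm wide, 71 mm tall; origin under its middle. A bystander.
- top: Stainless steel spinning top, 52 mm across, 45 mm tall, standing on its tip; origin at the tip. A bystander.
- acrylic: Clear acrylic block, 50 x 50 x 40 mm; origin under its middle. A bystander.
- beads: Abacus-style bead frame lying flat, 150 x 100 x 20 mm; origin under its middle, x along the long side. A bystander.
Mind the look-alikes: they are no part of the job. Leave any purple look-alike of the stand alone.

How it is judged:
By the outcome, as a careful person would: the job done as asked, in the order asked, and still so for the second after the job is handed in, with the robot touching nothing.
It also fails if it takes over 64 s, if anything falls off the work surface, if the arm or the gripper's body presses on something with over 40 N, if the wrist force passes 120 N, or if a joint passes its speed limit or range.

## Working session

There is one attempt and no reset: what is moved stays moved. The work goes in short steps, Python scripts to look and compute and a shell command to move; the robot and the scene stay as the last step left them, time stands still between calls to the robot, and variables do not carry over. Pictures are saved under pics/ and viewed, at most 12 in all, crops included, and the job is handed in when it is done.

```bash
mkdir -p pics; ls; cat > h.py <<'E'
import numpy as np, cv2
from workcell import state, snapshot, job_done, finger_overhang
def pts(s):
    z=s["z_map"]; v,u=np.mgrid[0:z.shape[0],0:z.shape[1]]
    c=np.stack([(u-s["cx"])/s["fx"]*z,-(v-s["cy"])/s["fy"]*z,-z],-1)
    return c@np.array(s["orientation"]).T+np.array(s["position"])
E
python3 - <<'E'
from h import *
np.set_printoptions(precision=4,suppress=True)
print(finger_overhang); st=state()
for k,v in st.items(): print(k,np.array(v).tolist() if k=='tcp_rot' else v)
for n in ("side","top"):
    s=snapshot(n); print(n,{k:s[k] for k in s if k not in("img","z_map")})
    cv2.imwrite(f"pics/{n}0.png",cv2.resize(s["img"][...,::-1],(800,600),interpolation=cv2.INTER_CUBIC)); np.save(n+"0.npy",s,allow_pickle=True)
E
```

```text
pics
0.011
clock 0.0
q [ 1.4362  0.5018 -0.4268  1.5515  0.2208  1.1383 -0.2103]
joint_velocities [ 0.0003  0.0006  0.0002  0.0002  0.0006 -0.002   0.0005]
joint_torque [ -0.0002 -56.9514  -5.8165 -28.094    0.0106   0.0119  -0.    ]
eef_pos [ 0.2515 -0.5986  0.2413]
tcp_rot [[0.9219004600441308, 0.3874262212096325, -0.0006818281638303076], [0.38742681436836995, -0.9218986861355667, 0.0018099751083449208], [7.265532830416375e-05, -0.0019327753985110135, -0.9999981295484818]]
wrist_force [ 0.2199 -0.1226  0.1471]
wrist_torque [-0.0048 -0.0245  0.0027]
finger_force 0.0
gripper_width 0.08546541532056061
side {'fx': 361.76346576153543, 'fy': 361.76346576153543, 'cx': 257.62376289118265, 'cy': 188.40549153680948, 'position': array([0.1236, 0.8176, 0.6543]), 'orientation': array([[-0.8593,  0.2862, -0.4239],
       [-0.5112, -0.4566,  0.7281],
       [ 0.0148,  0.8424,  0.5387]])}
top {'fx': 494.0407492844775, 'fy': 494.0407492844775, 'cx': 247.91137203895204, 'cy': 192.3819973047528, 'position': array([0.3439, 0.0684, 1.4556]), 'orientation': array([[-0.0029,  0.9902, -0.1399],
       [-1.    , -0.0019,  0.0072],
       [ 0.0069,  0.1399,  0.9901]])}
```

View pics/side0.png

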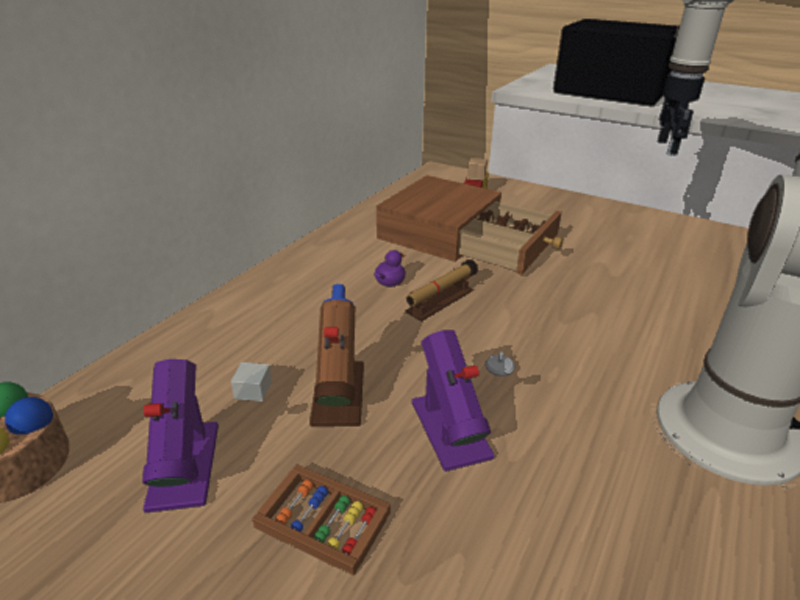

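View pics/top0.png

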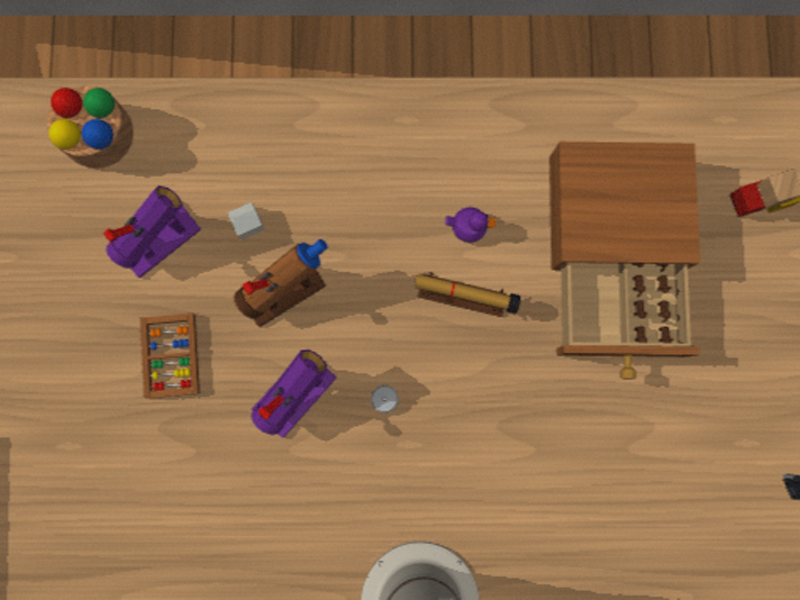

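The side view (800x600) shows the brown barrel at about (337,360), with the blue plug at (338,293) and its red lever at (331,333). In the top view the barrel is at (280,285) with the plug at (315,252). The tube runs from (415,281) to (520,303) with its red ring at (452,290), and the drawer's empty half is around (597,305). The two purple barrels are look-alikes. Next I'll measure from the depth points.

```bash
cat > m.py <<'E'
from h import *
from scipy.optimize import least_squares
np.set_printoptions(precision=4,suppress=True)
def load(n): return np.load(n+"0.npy",allow_pickle=True).item()
def cloud(n,s=None):
    s=s or load(n); return pts(s),cv2.cvtColor(s["img"],cv2.COLOR_RGB2HSV).astype(int),s
def box(P,lo,hi): return np.all((P>lo)&(P<hi),-1)
E
python3 - <<'E'
from m import *
K={}
for n in("side","top"):
    P,H,s=cloud(n); h,S,V=H[...,0],H[...,1],H[...,2]
    R=(s["z_map"]>0)
    blue=R&(h>105)&(h<125)&(S>130)
    red=R&((h<6)|(h>174))&(S>190)&(V>80)
    def comps(m,name,mn=15):
        k,l,st,c=cv2.connectedComponentsWithStats(m.astype(np.uint8))
        for i in range(1,k):
            if st[i,4]>=mn: 
                q=P[l==i]; print(n,name,st[i,:5],"med",np.median(q,0),"min",q.min(0),"max",q.max(0))
    comps(blue,"blue"); comps(red,"red")
    print("table z",np.median(P[box(P,[.2,-.1,-.03],[.8,.5,.03])][:,2]))
    m=R&box(P,[.2,-.5,.03],[.9,-.25,.12])
    q=P[m]; print(n,"chest zone",np.histogram(q[:,2],bins=np.arange(.0,.12,.01)))
# drawer in top view
P,H,s=cloud("top")
for (r,c) in [(195,362),(195,372),(195,382),(195,392),(195,400),(175,380),(185,380),(205,380),(215,380),(220,380),(223,380),(226,380),(172,380),(168,380),(164,380),(195,404),(195,398),(195,360),(195,358)]:
    print((r,c),P[r,c],H[r,c])
E
```

```text
side blue [211 182  10  10  65] med [0.618  0.1842 0.1497] min [0.5958 0.1715 0.1423] max [0.6288 0.2101 0.1562]
side blue [  3 254  31  24 530] med [0.8341 0.5961 0.0995] min [0.8195 0.5663 0.0796] max [0.8652 0.6182 0.1136]
side blue [198 311  12  14  80] med [0.4656 0.4468 0.0151] min [0.4602 0.4315 0.0089] max [0.4744 0.459  0.019 ]
side blue [187 333   7   7  30] med [0.4618 0.4951 0.0156] min [0.457  0.4908 0.0097] max [0.4696 0.4989 0.0191]
table z 2.282986977830692e-05
side chest zone (array([  0,   0,   0, 440, 551, 538, 435, 305, 768, 810,   0]), array([0.  , 0.01, 0.02, 0.03, 0.04, 0.05, 0.06, 0.07, 0.08, 0.09, 0.1 ,
       0.11]))
top blue [ 52  77  20  18 278] med [0.8422 0.5849 0.1052] min [0.8215 0.565  0.0823] max [0.87   0.6137 0.1205]
top blue [190 153  19  19 206] med [0.6147 0.1909 0.1462] min [ 0.5893  0.1663 -0.0022] max [0.6576 0.2151 0.1597]
top blue [111 217   9   5  37] med [0.4692 0.4443 0.018 ] min [0.4635 0.4325 0.0106] max [0.4756 0.4578 0.0224]
top red [ 33  56  19  19 279] med [0.9018 0.6449 0.1057] min [0.8799 0.6252 0.08  ] max [0.9326 0.6716 0.1196]
[... 1153 characters left out ...]
0.5968 -0.331   0.0256] [ 17 106 132]
(185, 380) [ 0.5684 -0.3323  0.0166] [ 16 109 133]
(205, 380) [ 0.5087 -0.3293  0.019 ] [ 18 112 127]
(215, 380) [ 0.4785 -0.3257  0.0277] [ 16 108 139]
(220, 380) [ 0.4602 -0.3128  0.0722] [ 17 113 167]
(223, 380) [ 0.4512 -0.3104  0.0798] [ 12 168 135]
(226, 380) [ 0.4433 -0.312   0.0727] [ 12 148  67]
(172, 380) [ 0.6071 -0.3334  0.0183] [ 17 108 130]
(168, 380) [ 0.6177 -0.3318  0.0258] [ 15 121  99]
(164, 380) [ 0.617  -0.3145  0.0894] [ 13 167 128]
(195, 404) [ 0.538  -0.4007  0.0205] [ 17 109 126]
(195, 398) [ 0.5349 -0.3757  0.0437] [ 17 111 131]
(195, 360) [ 0.5364 -0.268   0.0341] [ 17 111 126]
(195, 358) [ 0.5407 -0.2695  0.0025] [ 16 117 150]
```

```bash
cat > fit.py <<'E'
from m import *
Rm=lambda psi,p=np.pi/6:(np.array([np.cos(p)*np.cos(psi),np.cos(p)*np.sin(psi),np.sin(p)]),np.array([-np.sin(psi),np.cos(psi),0.]))
B,KN,T,RG,EY={},{},{},{},{}
m0=np.array([.60,.21,.13]); d0,y0=Rm(np.radians(-55))
t0=np.array([.57,0.02,.045]); 
for n in("side","top"):
    P,H,s=cloud(n); h,S,V=H[...,0],H[...,1],H[...,2]; R=s["z_map"]>0
    rel=P-m0; ax=rel@d0; rad=np.linalg.norm(rel-ax[...,None]*d0,axis=-1)
    B[n]=P[R&(ax>-.12)&(ax<-.01)&(rad<.045)&(h<20)&(P[...,2]>.04)&~((S>185)&(h<7))]
    KN[n]=P[R&(h>105)&(h<125)&(S>130)&(rad<.04)&(ax>.0)&(ax<.07)]
    T[n]=P[R&box(P,[.5,-.15,.035],[.68,.13,.075])&(h>12)&(h<30)&(S>100)]
    RG[n]=P[R&box(P,[.5,-.15,.035],[.68,.13,.075])&((h<8)|(h>172))&(S>170)]
    EY[n]=P[R&box(P,[.5,-.18,.02],[.68,.13,.08])&(V<45)]
    print(n,len(B[n]),len(KN[n]),len(T[n]),len(RG[n]),len(EY[n]))
for n in("side","top","both"):
    b=np.vstack([B[k] for k in B]) if n=="both" else B[n]
    def f(v):
        d,y=Rm(v[0]); r=b-np.array([v[1],v[2],.13]); r=r-np.outer(r@d,d)
        return np.linalg.norm(r,axis=1)-v[3]
    o=least_squares(f,[np.radians(-55),.6,.21,.028],loss="soft_l1",f_scale=.003)
    print(n,"barrel psi",np.degrees(o.x[0]),"mouth",o.x[1:3],"r",o.x[3],"rms",np.sqrt(np.median(f(o.x)**2)))
    k=np.vstack([KN[i] for i in KN]) if n=="both" else KN[n]
    d,y=Rm(o.x[0]); z=np.cross(d,y); loc=(k-np.r_[o.x[1:3],.13])@np.stack([d,y,z],1)
    print("  knob local pct5,50,95",np.percentile(loc,[5,50,95],axis=0))
    t=np.vstack([T[i] for i in T]) if n=="both" else T[n]
    def g(v):
        d,y=Rm(v[0],0); r=t-np.array([.57,v[1],v[2]]); r=r-np.outer(r@d,d)
        return np.linalg.norm(r,axis=1)-.013
    o=least_squares(g,[np.radians(100),0.02,.045],loss="soft_l1",f_scale=.003)
    d,y=Rm(o.x[0],0); 
    print(n,"tube dir",np.degrees(o.x[0]),d,"pt",.57,o.x[1:],"rms",np.sqrt(np.median(g(o.x)**2)))
    p0=np.r_[.57,o.x[1:]]
    rg=np.vstack([RG[i] for i in RG]) if n=="both" else RG[n]
    a=(rg-p0)@d; print("  ring at",p0+np.median(a)*d, "ax",np.percentile(a,[5,50,95]),"tube ends",np.percentile((t-p0)@d,[1,99]))
    if len(EY[n if n!="both" else "top"]): print("  eye ends",np.percentile((EY[n if n!="both" else "top"]-p0)@d,[2,98]))
E
python3 fit.py
```

```text
side 884 65 304 8 45
top 599 205 487 11 59
side barrel psi -57.89188985624244 mouth [0.6094 0.1986] r 0.027665881715034472 rms 0.0008621105399915428
  knob local pct5,50,95 [[ 0.0042 -0.0082  0.0044]
 [ 0.0241 -0.0005  0.0083]
 [ 0.0367  0.0076  0.0216]]
side tube dir 76.16702151363579 [0.2391 0.971  0.    ] pt 0.57 [-0.0408  0.0445] rms 0.0009001740497543065
  ring at [ 0.5643 -0.064   0.0445] ax [-0.0262 -0.0238 -0.0205] tube ends [-0.1129  0.0483]
  eye ends [-0.142   0.0493]
top barrel psi -58.00006344135895 mouth [0.6091 0.2022] r 0.02819169997017123 rms 0.0013551174008863756
  knob local pct5,50,95 [[ 0.0044 -0.0198 -0.0122]
 [ 0.0096 -0.0027  0.0071]
 [ 0.0413  0.018   0.0226]]
top tube dir 76.34713042438952 [0.236  0.9717 0.    ] pt 0.57 [-0.0416  0.0454] rms 0.0016448188650083732
  ring at [ 0.5653 -0.061   0.0454] ax [-0.0213 -0.0199 -0.0176] tube ends [-0.1098  0.0495]
  eye ends [-0.1419 -0.1272]
both barrel psi -57.633744042403855 mouth [0.6091 0.2005] r 0.027555000446532297 rms 0.0011959883841320407
  knob local pct5,50,95 [[ 0.0036 -0.0177 -0.0095]
 [ 0.015  -0.0016  0.0075]
 [ 0.0397  0.0173  0.0225]]
both tube dir 76.25936331699805 [0.2375 0.9714 0.    ] pt 0.57 [-0.0415  0.0451] rms 0.001354513263231735
  ring at [ 0.5651 -0.0614  0.0451] ax [-0.0249 -0.0206 -0.0185] tube ends [-0.1116  0.0491]
  eye ends [-0.1421 -0.1273]
```

```bash
cat > go.py <<'E'
from h import *
from scipy.spatial.transform import Rotation as Ro
np.set_printoptions(precision=4,suppress=True)
psi=np.radians(-57.9); M=np.array([.609,.200,.130])
d=np.array([np.cos(psi)*np.cos(np.pi/6),np.sin(psi)*np.cos(np.pi/6),.5]); yb=np.array([-np.sin(psi),np.cos(psi),0]); zb=np.cross(d,yb)
Bm=np.stack([d,yb,zb],1)
RB=np.stack([-d,yb,-zb],1)      # tool for barrel work
def down(h): h=np.radians(h); x=np.array([np.cos(h),np.sin(h),0]); z=np.array([0,0,-1.]); return np.stack([x,np.cross(z,x),z],1)
RT=down(76.25); T0=np.array([.565,-.062,.045]); td=RT[:,0]
def rel(p,R,frm=None):
    """prints linear/rot row values from pose frm (default: now) to (p,R); returns (p,R)"""
    if frm is None: s=state(); frm=(np.array(s["eef_pos"]),np.array(s["tcp_rot"]))
    l=frm[1].T@(p-frm[0]); r=Ro.from_matrix(frm[1].T@R).as_rotvec()
    print("linear",l,"rot",r/(np.pi/2),"rows",np.ceil(max(np.linalg.norm(l)/.0417,np.degrees(np.linalg.norm(r))/7.16))); return p,R
def grasp(g,R,back=0): return g+R[:,2]*(.008-back),R
E
python3 - <<'E'
from go import *
p,R=grasp(M+.024*d-.002*zb,RB,.10); print(p)
s=state()
mid=(np.array([.5,-.2,.30]),down(60))
rel(*mid); rel(p,R,mid)
E
```

```text
[0.5961 0.2205 0.2199]
linear [ 0.3835 -0.2714 -0.0582] rot [-0.0011 -0.0004 -0.4134] rows 12.0
linear [ 0.4122 -0.127   0.0801] rot [-0.1805 -0.2998 -0.6735] rows 11.0
```

```bash
python3 -m creep '[{"rot":[0,0,-0.41],"linear":[0.384,-0.271,-0.058],"fingers":1},{"rot":[0,0,-0.41],"linear":[0.384,-0.271,-0.058],"fingers":1},{"rot":[0,0,-0.41],"linear":[0.384,-0.271,-0.058],"fingers":1},{"rot":[0,0,-0.41],"linear":[0.384,-0.271,-0.058],"fingers":1},{"rot":[0,0,-0.41],"linear":[0.384,-0.271,-0.058],"fingers":1},{"rot":[0,0,-0.41],"linear":[0.384,-0.271,-0.058],"fingers":1},{"rot":[0,0,-0.41],"linear":[0.384,-0.271,-0.058],"fingers":1},{"rot":[0,0,-0.41],"linear":[0.384,-0.271,-0.058],"fingers":1},{"rot":[0,0,-0.41],"linear":[0.384,-0.271,-0.058],"fingers":1},{"rot":[0,0,-0.41],"linear":[0.384,-0.271,-0.058],"fingers":1},{"rot":[0,0,-0.41],"linear":[0.384,-0.271,-0.058],"fingers":1},{"rot":[0,0,-0.41],"linear":[0.384,-0.271,-0.058],"fingers":1},{"rot":[0,0,-0.41],"linear":[0.384,-0.271,-0.058],"fingers":1},{"rot":[0,0,-0.41],"linear":[0.384,-0.271,-0.058],"fingers":1}]'
python3 - <<'E'
from go import *
print(state()["q"],state()["clock"])
p,R=grasp(M+.024*d-.002*zb,RB,.10); rel(p,R)
E
```

```text
clock: 1.27
eef_pos: [0.501, -0.1996, 0.3001]
tcp_rot: [[0.502, 0.865, -0.0], [0.865, -0.502, -0.0], [-0.0, -0.0, -1.0]]
wrist_force: [-1.3, -0.7, -0.2]
gripper_width: 0.0855
finger_force: 0.0
[ 0.9691  0.2991 -0.7742  1.7531  0.2247  1.181  -0.3951] 1.2667
linear [ 0.4111 -0.1286  0.0801] rot [-0.1812 -0.2996 -0.6749] rows 11.0
```

```bash
python3 -m creep '[{"rot":[-0.18,-0.3,-0.675],"linear":[0.41,-0.129,0.08],"fingers":1},{"rot":[-0.18,-0.3,-0.675],"linear":[0.41,-0.129,0.08],"fingers":1},{"rot":[-0.18,-0.3,-0.675],"linear":[0.41,-0.129,0.08],"fingers":1},{"rot":[-0.18,-0.3,-0.675],"linear":[0.41,-0.129,0.08],"fingers":1},{"rot":[-0.18,-0.3,-0.675],"linear":[0.41,-0.129,0.08],"fingers":1},{"rot":[-0.18,-0.3,-0.675],"linear":[0.41,-0.129,0.08],"fingers":1},{"rot":[-0.18,-0.3,-0.675],"linear":[0.41,-0.129,0.08],"fingers":1},{"rot":[-0.18,-0.3,-0.675],"linear":[0.41,-0.129,0.08],"fingers":1},{"rot":[-0.18,-0.3,-0.675],"linear":[0.41,-0.129,0.08],"fingers":1},{"rot":[-0.18,-0.3,-0.675],"linear":[0.41,-0.129,0.08],"fingers":1},{"rot":[-0.18,-0.3,-0.675],"linear":[0.41,-0.129,0.08],"fingers":1},{"rot":[-0.18,-0.3,-0.675],"linear":[0.41,-0.129,0.08],"fingers":1},{"rot":[-0.18,-0.3,-0.675],"linear":[0.41,-0.129,0.08],"fingers":1}]'
python3 - <<'E'
from go import *
print(state()["q"],state()["clock"])
p,R=grasp(M+.024*d-.002*zb,RB,.10); rel(p,R)
E
```

```text
clock: 2.35
eef_pos: [0.5964, 0.2176, 0.2187]
tcp_rot: [[-0.459, 0.849, 0.261], [0.734, 0.528, -0.426], [-0.5, -0.004, -0.866]]
wrist_force: [0.4, -0.9, 1.1]
gripper_width: 0.0854
finger_force: 0.0
[-0.0662  0.6511 -0.8583  1.6717  0.9984  1.3864 -0.6885] 2.35
linear [ 0.0016  0.0013 -0.0023] rot [-0.0035 -0.0001 -0.0007] rows 1.0
```

```bash
python3 -m creep '[{"rot":[-0.003,0,0],"linear":[0.001,0.001,0.04],"fingers":1},{"rot":[-0.003,0,0],"linear":[0.001,0.001,0.07],"fingers":1},{"rot":[-0.003,0,0],"linear":[0.001,0.001,0.09],"fingers":1},{"rot":[-0.003,0,0],"linear":[0.001,0.001,0.098],"fingers":1},{"rot":[-0.003,0,0],"linear":[0.001,0.001,0.098],"fingers":1},{"rot":[-0.003,0,0],"linear":[0.001,0.001,0.098],"fingers":0},{"rot":[-0.003,0,0],"linear":[0.001,0.001,0.098],"fingers":0},{"rot":[-0.003,0,0],"linear":[0.001,0.001,0.098],"fingers":0},{"rot":[-0.003,0,0],"linear":[0.001,0.001,0.098],"fingers":0},{"rot":[-0.003,0,0],"linear":[0.001,0.001,0.098],"fingers":0},{"rot":[-0.003,0,0],"linear":[0.001,0.001,0.098],"fingers":0}]'
python3 - <<'E'
from go import *
s=state();print(s["q"]);p=np.array(s["eef_pos"])-.008*np.array(s["tcp_rot"])[:,2]; print("grasp pt in barrel",Bm.T@(p-M))
i=snapshot("side")["img"]; cv2.imwrite("pics/s1.png",cv2.resize(i[120:290,130:330,::-1],(800,680)) [:600])
E
```

```text
clock: 3.27
eef_pos: [0.6226, 0.1789, 0.1357]
tcp_rot: [[-0.458, 0.847, 0.268], [0.735, 0.531, -0.422], [-0.5, 0.004, -0.866]]
wrist_force: [-0.7, 0.9, 2.8]
gripper_width: 0.0197
finger_force: 58.4
[-0.0342  0.7448 -0.7907  1.7271  1.1114  1.2583 -0.743 ]
grasp pt in barrel [0.0247 0.0003 0.0004]
```

View pics/s1.png

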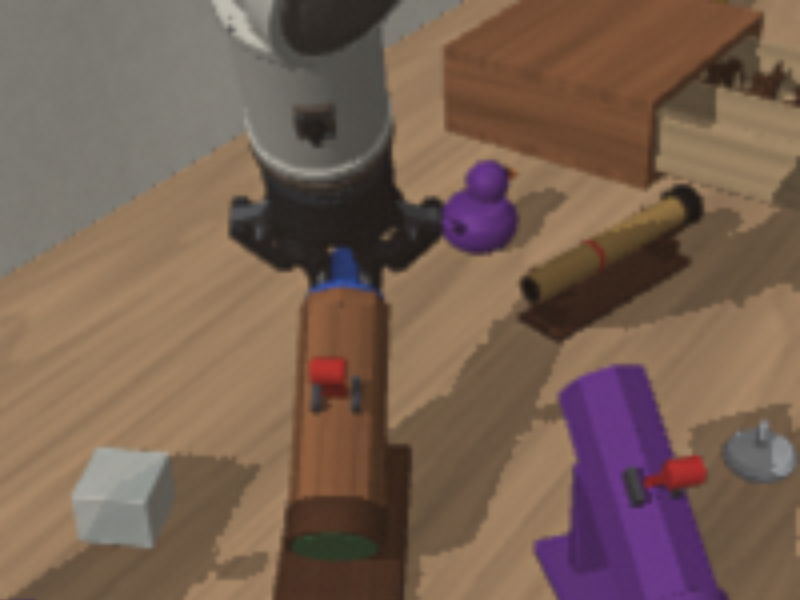

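Gripped on the knob: the picture shows the fingers around the blue knob at about (343,265). Now I'll pull it out along the bore and lift.

```bash
python3 -m creep '[{"rot":[0,0,0],"linear":[-0.015,0,0],"fingers":0},{"rot":[0,0,0],"linear":[-0.04,0,0],"fingers":0},{"rot":[0,0,0],"linear":[-0.07,0,0],"fingers":0},{"rot":[0,0,0],"linear":[-0.09,0,-0.01],"fingers":0},{"rot":[0,0,0],"linear":[-0.11,0,-0.04],"fingers":0},{"rot":[0,0,0],"linear":[-0.12,0,-0.07],"fingers":0},{"rot":[0,0,0],"linear":[-0.12,0,-0.07],"fingers":0}]'
python3 - <<'E'
from go import *
s=state();print(s["q"])
D=np.array([.505,-.322,.022]); R=down(0)
w=grasp(D+[0,0,.15],R); print(w[0]); rel(*w)
s=snapshot("top"); np.save("top1.npy",s,allow_pickle=True); i=s["img"]; cv2.imwrite("pics/t1.png",cv2.resize(i[100:250,120:320,::-1],(800,600)))
E
```

```text
clock: 3.9
eef_pos: [0.6612, 0.1218, 0.2627]
tcp_rot: [[-0.454, 0.847, 0.276], [0.737, 0.531, -0.419], [-0.501, 0.013, -0.865]]
wrist_force: [1.5, 1.4, 0.6]
gripper_width: 0.0204
finger_force: 58.6
[ 0.1161  0.5941 -0.8534  1.6321  1.0024  1.3317 -0.4783]
[ 0.505 -0.322  0.164]
linear [-0.2065 -0.3693  0.2284] rot [0.3591 0.1878 1.3174] rows 18.0
```

View pics/t1.png

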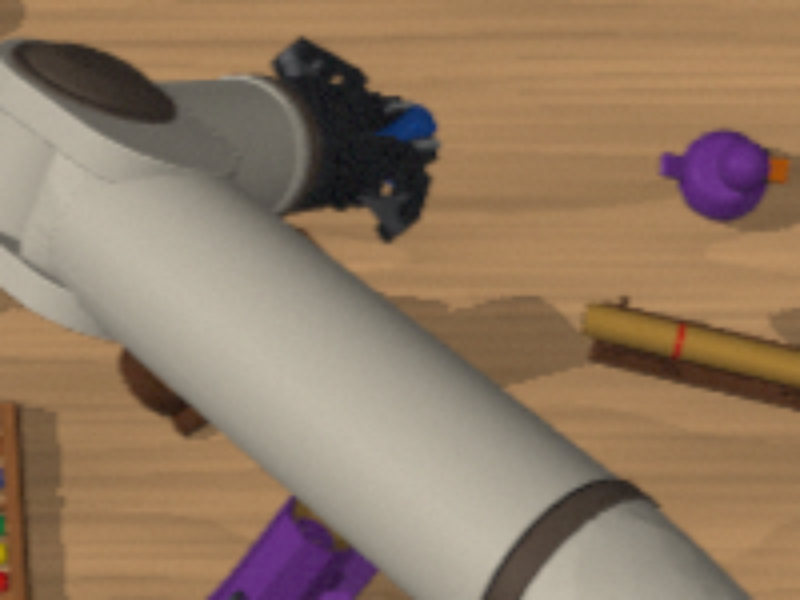

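The plug is out and in hand; its knob shows at (410,125). On to the drawer by way of a midpoint.

```bash
python3 - <<'E'
from go import *
mid=(np.array([.57,-.12,.26]),down(60)); rel(*mid)
w=grasp(np.array([.505,-.322,.022+.12]),down(0)); rel(*w,mid)
E
```

```text
linear [-0.1366 -0.2047  0.0765] rot [0.1862 0.2969 0.6717] rows 10.0
linear [-0.2074  0.0447  0.126 ] rot [0.     0.     0.6667] rows 9.0
```

```bash
python3 -m creep '[{"rot":[0.186,0.297,0.672],"linear":[-0.137,-0.205,0.076],"fingers":0},{"rot":[0.186,0.297,0.672],"linear":[-0.137,-0.205,0.076],"fingers":0},{"rot":[0.186,0.297,0.672],"linear":[-0.137,-0.205,0.076],"fingers":0},{"rot":[0.186,0.297,0.672],"linear":[-0.137,-0.205,0.076],"fingers":0},{"rot":[0.186,0.297,0.672],"linear":[-0.137,-0.205,0.076],"fingers":0},{"rot":[0.186,0.297,0.672],"linear":[-0.137,-0.205,0.076],"fingers":0},{"rot":[0.186,0.297,0.672],"linear":[-0.137,-0.205,0.076],"fingers":0},{"rot":[0.186,0.297,0.672],"linear":[-0.137,-0.205,0.076],"fingers":0},{"rot":[0.186,0.297,0.672],"linear":[-0.137,-0.205,0.076],"fingers":0},{"rot":[0.186,0.297,0.672],"linear":[-0.137,-0.205,0.076],"fingers":0},{"rot":[0.186,0.297,0.672],"linear":[-0.137,-0.205,0.076],"fingers":0}]'
python3 - <<'E'
from go import *
print(state()["q"])
w=grasp(np.array([.505,-.322,.022+.12]),down(0)); rel(*w)
E
```

```text
clock: 4.87
eef_pos: [0.5674, -0.1249, 0.2562]
tcp_rot: [[0.507, 0.862, -0.008], [0.862, -0.507, -0.002], [-0.006, -0.006, -1.0]]
wrist_force: [-0.1, -0.7, -0.3]
gripper_width: 0.0201
finger_force: 58.7
[ 0.7861  0.4499 -0.8122  1.6989  0.3545  1.155  -0.6562]
linear [-0.2009  0.0469  0.1231] rot [-0.0018  0.0055  0.6617] rows 9.0
```

```bash
python3 -m creep '[{"rot":[0,0.005,0.662],"linear":[-0.201,0.047,0.123],"fingers":0},{"rot":[0,0.005,0.662],"linear":[-0.201,0.047,0.123],"fingers":0},{"rot":[0,0.005,0.662],"linear":[-0.201,0.047,0.123],"fingers":0},{"rot":[0,0.005,0.662],"linear":[-0.201,0.047,0.123],"fingers":0},{"rot":[0,0.005,0.662],"linear":[-0.201,0.047,0.123],"fingers":0},{"rot":[0,0.005,0.662],"linear":[-0.201,0.047,0.123],"fingers":0},{"rot":[0,0.005,0.662],"linear":[-0.201,0.047,0.123],"fingers":0},{"rot":[0,0.005,0.662],"linear":[-0.201,0.047,0.123],"fingers":0},{"rot":[0,0.005,0.662],"linear":[-0.201,0.047,0.123],"fingers":0},{"rot":[0,0.005,0.662],"linear":[-0.201,0.047,0.123],"fingers":0},{"rot":[0,0.005,0.662],"linear":[-0.201,0.047,0.123],"fingers":0}]'
python3 - <<'E'
from go import *
print(state()["q"])
w=grasp(np.array([.505,-.322,.022+.030]),down(0)); rel(*w)
s=snapshot("top"); i=s["img"]; cv2.imwrite("pics/t2.png",cv2.resize(i[130:280,312:512,::-1],(800,600)))
E
```

```text
clock: 5.78
eef_pos: [0.5074, -0.3187, 0.135]
tcp_rot: [[1.0, 0.011, -0.001], [0.011, -1.0, 0.001], [-0.001, -0.001, -1.0]]
wrist_force: [0.2, -0.1, -0.3]
gripper_width: 0.0199
finger_force: 58.7
[ 0.8776  0.5474 -0.4773  1.7686  0.3087  0.9018 -1.2937]
linear [-0.0023  0.0034  0.091 ] rot [-0.0008  0.0005  0.007 ] rows 3.0
```

View pics/t2.png

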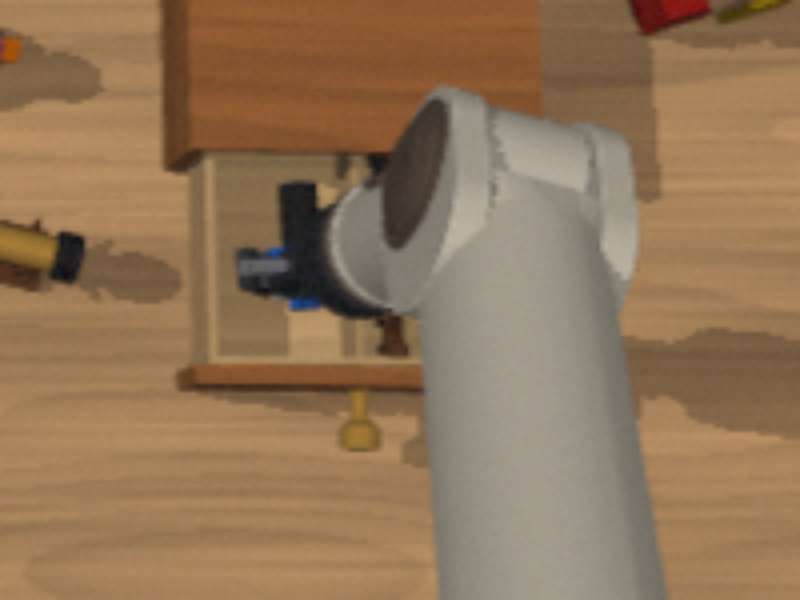

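The plug is over the empty half, with its stem at (298,215) and the knob end at (305,300). I'll lower it, release and retreat.

```bash
python3 -m creep '[{"rot":[0,0,0.007],"linear":[-0.002,0.003,0.03],"fingers":0},{"rot":[0,0,0.007],"linear":[-0.002,0.003,0.055],"fingers":0},{"rot":[0,0,0.007],"linear":[-0.002,0.003,0.075],"fingers":0},{"rot":[0,0,0.007],"linear":[-0.002,0.003,0.085],"fingers":0},{"rot":[0,0,0.007],"linear":[-0.002,0.003,0.09],"fingers":0},{"rot":[0,0,0.007],"linear":[-0.002,0.003,0.09],"fingers":0},{"rot":[0,0,0.007],"linear":[-0.002,0.003,0.09],"fingers":0.2},{"rot":[0,0,0.007],"linear":[-0.002,0.003,0.09],"fingers":0.4},{"rot":[0,0,0.007],"linear":[-0.002,0.003,0.09],"fingers":0.45},{"rot":[0,0,0.007],"linear":[-0.002,0.003,0.09],"fingers":0.45},{"rot":[0,0,0.007],"linear":[-0.002,0.003,0.09],"fingers":0.45},{"rot":[0,0,0.007],"linear":[-0.002,0.003,0.07],"fingers":0.45},{"rot":[0,0,0.007],"linear":[-0.002,0.003,0.04],"fingers":0.45},{"rot":[0,0,0.007],"linear":[-0.002,0.003,0],"fingers":0.45},{"rot":[0,0,0.007],"linear":[-0.002,0.003,-0.04],"fingers":0.6},{"rot":[0,0,0.007],"linear":[-0.002,0.003,-0.08],"fingers":0.8},{"rot":[0,0,0.007],"linear":[-0.002,0.003,-0.08],"fingers":1}]'
python3 - <<'E'
from go import *
print(state()["q"])
w=grasp(T0-.03*td,RT,.10); print(w[0]); rel(*w)
E
```

```text
clock: 7.25
eef_pos: [0.5103, -0.3251, 0.2249]
tcp_rot: [[1.0, -0.005, 0.013], [-0.005, -1.0, -0.007], [0.013, 0.007, -1.0]]
wrist_force: [1.8, -0.7, 0.6]
gripper_width: 0.0731
finger_force: 0.0
[ 0.9154  0.4432 -0.5143  1.697   0.2467  1.0513 -1.2532]
[ 0.5579 -0.0911  0.137 ]
linear [ 0.0454 -0.2348  0.0868] rot [ 0.0091 -0.0038 -0.8501] rows 11.0
```

```bash
python3 -m creep '[{"rot":[0.009,-0.004,-0.85],"linear":[0.045,-0.237,0.06],"fingers":1},{"rot":[0.009,-0.004,-0.85],"linear":[0.045,-0.237,0.06],"fingers":1},{"rot":[0.009,-0.004,-0.85],"linear":[0.045,-0.237,0.06],"fingers":1},{"rot":[0.009,-0.004,-0.85],"linear":[0.045,-0.237,0.06],"fingers":1},{"rot":[0.009,-0.004,-0.85],"linear":[0.045,-0.237,0.06],"fingers":1},{"rot":[0.009,-0.004,-0.85],"linear":[0.045,-0.237,0.06],"fingers":1},{"rot":[0.009,-0.004,-0.85],"linear":[0.045,-0.237,0.06],"fingers":1},{"rot":[0.009,-0.004,-0.85],"linear":[0.045,-0.237,0.06],"fingers":1},{"rot":[0.009,-0.004,-0.85],"linear":[0.045,-0.237,0.06],"fingers":1},{"rot":[0.009,-0.004,-0.85],"linear":[0.045,-0.237,0.06],"fingers":1},{"rot":[0.009,-0.004,-0.85],"linear":[0.045,-0.237,0.06],"fingers":1},{"rot":[0.009,-0.004,-0.85],"linear":[0.045,-0.237,0.06],"fingers":1},{"rot":[0.009,-0.004,-0.85],"linear":[0.045,-0.237,0.06],"fingers":1}]'
python3 - <<'E'
from go import *
print(state()["q"])
w=grasp(T0-.032*td,RT,.0); print(w[0]); rel(*w)
s=snapshot("top"); i=s["img"]; cv2.imwrite("pics/t3.png",cv2.resize(i[100:250,280:480,::-1],(640,480)))
E
```

```text
clock: 8.33
eef_pos: [0.5516, -0.0863, 0.1558]
tcp_rot: [[0.241, 0.97, -0.012], [0.971, -0.241, 0.008], [0.005, -0.014, -1.0]]
wrist_force: [-0.1, 0.2, -0.5]
gripper_width: 0.0856
finger_force: 0.0
[ 0.7534  0.5593 -0.8404  1.8396  0.4865  0.9779 -0.5403]
[ 0.5574 -0.0931  0.037 ]
linear [-0.0058  0.0089  0.1186] rot [-0.0087 -0.0031 -0.0022] rows 3.0
```

View pics/t3.png

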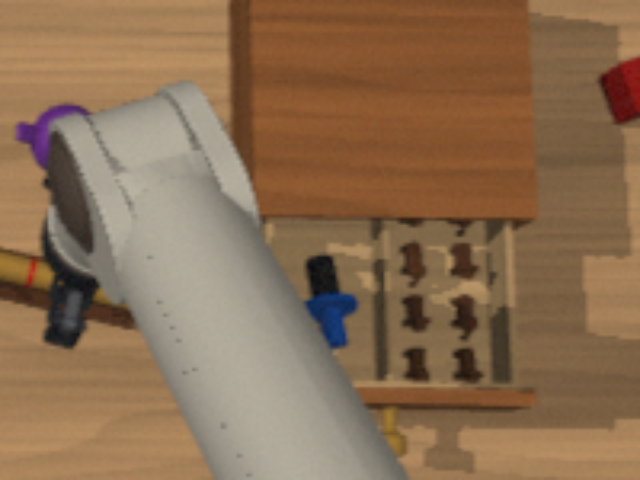

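The plug lies in the drawer's empty half, with its flange at (332,303) and well clear of the divider at x≈380. Now to grasp the tube.

```bash
python3 -m creep '[{"rot":[-0.009,-0.003,-0.002],"linear":[-0.006,0.009,0.03],"fingers":1},{"rot":[-0.009,-0.003,-0.002],"linear":[-0.006,0.009,0.06],"fingers":1},{"rot":[-0.009,-0.003,-0.002],"linear":[-0.006,0.009,0.09],"fingers":1},{"rot":[-0.009,-0.003,-0.002],"linear":[-0.006,0.009,0.11],"fingers":1},{"rot":[-0.009,-0.003,-0.002],"linear":[-0.006,0.009,0.118],"fingers":1},{"rot":[-0.009,-0.003,-0.002],"linear":[-0.006,0.009,0.118],"fingers":1},{"rot":[-0.009,-0.003,-0.002],"linear":[-0.006,0.009,0.118],"fingers":1}]'
python3 - <<'E'
from go import *
w=grasp(T0-.032*td,RT,.0); rel(*w)
E
```

```text
clock: 8.97
eef_pos: [0.5579, -0.0929, 0.0382]
tcp_rot: [[0.236, 0.972, 0.001], [0.972, -0.236, 0.0], [0.0, 0.001, -1.0]]
wrist_force: [-0.4, 0.8, 1.1]
gripper_width: 0.0857
finger_force: 0.0
linear [-0.0003 -0.0005  0.0012] rot [ 0.0005 -0.0001  0.0014] rows 1.0
```

```bash
python3 -m creep '[{"rot":[0,0,0],"linear":[0,0,0.001],"fingers":0},{"rot":[0,0,0],"linear":[0,0,0.001],"fingers":0},{"rot":[0,0,0],"linear":[0,0,0.001],"fingers":0},{"rot":[0,0,0],"linear":[0,0,0.001],"fingers":0},{"rot":[0,0,0],"linear":[0,0,0.001],"fingers":0},{"rot":[0,0,0],"linear":[0,0,0.001],"fingers":0},{"rot":[0,0,0],"linear":[0,0,-0.03],"fingers":0},{"rot":[0,0,0],"linear":[0,0,-0.07],"fingers":0},{"rot":[0,0,0],"linear":[0,0,-0.11],"fingers":0},{"rot":[0,0,0],"linear":[0,0,-0.15],"fingers":0},{"rot":[0,0,0],"linear":[0,0,-0.18],"fingers":0},{"rot":[0,0,0],"linear":[0,0,-0.18],"fingers":0},{"rot":[0,0,0],"linear":[0,0,-0.18],"fingers":0}]'
python3 - <<'E'
from go import *
# target: tube ring at 110 mm out along d from the mouth (inner end 40 mm before the rim)
g=M+(.110+.032)*d
w=grasp(g,RB); print(w[0]); rel(*w); print(state()["q"])
P=None
from m import cloud,box
s=snapshot("side"); P=pts(s); H=cv2.cvtColor(s["img"],cv2.COLOR_RGB2HSV).astype(int)
m=(s["z_map"]>0)&box(P,[.5,-.25,.15],[.7,.1,.3])&(H[...,0]>12)&(H[...,0]<30)&(H[...,1]>100)
q=P[m]; print(len(q)); e=np.linalg.svd(q-q.mean(0),full_matrices=False)[2][0]; print(e*np.sign(e[1]), np.array(state()["tcp_rot"])[:,0])
E
```

```text
clock: 10.05
eef_pos: [0.5584, -0.0935, 0.2196]
tcp_rot: [[0.235, 0.972, 0.004], [0.972, -0.235, -0.002], [-0.001, 0.004, -1.0]]
wrist_force: [0.1, -0.1, -1.2]
gripper_width: 0.0242
finger_force: 59.3
[0.6765 0.0924 0.1941]
linear [0.2085 0.0708 0.0256] rot [-0.1306 -0.3138 -0.4966] rows 8.0
[ 0.8014  0.4848 -0.8907  1.7814  0.4263  1.0763 -0.4773]
287
[0.2675 0.9635 0.0047] [ 0.2355  0.9719 -0.0008]
```

```bash
python3 -m creep '[{"rot":[-0.131,-0.314,-0.497],"linear":[0.208,0.071,0.026],"fingers":0},{"rot":[-0.131,-0.314,-0.497],"linear":[0.208,0.071,0.026],"fingers":0},{"rot":[-0.131,-0.314,-0.497],"linear":[0.208,0.071,0.026],"fingers":0},{"rot":[-0.131,-0.314,-0.497],"linear":[0.208,0.071,0.026],"fingers":0},{"rot":[-0.131,-0.314,-0.497],"linear":[0.208,0.071,0.026],"fingers":0},{"rot":[-0.131,-0.314,-0.497],"linear":[0.208,0.071,0.026],"fingers":0},{"rot":[-0.131,-0.314,-0.497],"linear":[0.208,0.071,0.026],"fingers":0},{"rot":[-0.131,-0.314,-0.497],"linear":[0.208,0.071,0.026],"fingers":0},{"rot":[-0.131,-0.314,-0.497],"linear":[0.208,0.071,0.026],"fingers":0},{"rot":[-0.131,-0.314,-0.497],"linear":[0.208,0.071,0.026],"fingers":0},{"rot":[-0.131,-0.314,-0.497],"linear":[0.208,0.071,0.026],"fingers":0}]'
cat > tube.py <<'E'
from go import *
from scipy.optimize import least_squares
# tube & ring from side camera in barrel frame
def look(name=None):
    o={}
    for n in("side","top"):
        s=snapshot(n); P=pts(s); H=cv2.cvtColor(s["img"],cv2.COLOR_RGB2HSV).astype(int); h,S,V=H[...,0],H[...,1],H[...,2]
        L=(P-M)@Bm; R=(s["z_map"]>0)&(np.hypot(L[...,1],L[...,2])<.035)
        br=R&(h>12)&(h<30)&(S>100)&(L[...,0]>-.06)&(L[...,0]<.3)
        rd=R&((h<8)|(h>172))&(S>170)&(L[...,0]>-.03)&(L[...,0]<.25)
        q=L[br]; print(n,"brass",len(q),end=" ")
        if len(q)>30:
            f=lambda v:np.hypot(q[:,1]-v[0]-v[1]*q[:,0],q[:,2]-v[2]-v[3]*q[:,0])-.013
            r=least_squares(f,[0,0,0,0],loss="soft_l1",f_scale=.002); v=r.x
            print("x range",np.percentile(q[:,0],[1,99]),"y0 %.4f slope %.3f z0 %.4f slope %.3f"%tuple(v),end=" ")
        if rd.sum(): print("ring n",rd.sum(),"x",np.percentile(L[rd][:,0],[10,50,90]),end="")
        print(); o[n]=(s,L,H)
    return o
E
python3 - <<'E'
from tube import *
s=state();print(s["q"]);p=np.array(s["eef_pos"])-.008*np.array(s["tcp_rot"])[:,2]; print("grasp pt in barrel",Bm.T@(p-M))
rel(*grasp(M+.142*d,RB))
o=look()
i=o["side"][0]["img"]; cv2.imwrite("pics/s4.png",cv2.resize(i[110:260,150:350,::-1],(800,600)))
E
```

```text
clock: 11.02
eef_pos: [0.6751, 0.091, 0.1906]
tcp_rot: [[-0.461, 0.848, 0.261], [0.735, 0.53, -0.423], [-0.497, -0.003, -0.868]]
wrist_force: [0.5, 0.1, -1.7]
gripper_width: 0.0241
finger_force: 59.4
[ 0.1143  0.668  -0.7717  1.6739  1.062   1.2291 -0.5113]
grasp pt in barrel [ 0.1407 -0.0019 -0.0033]
linear [-0.0013  0.0019 -0.0033] rot [-0.0024 -0.0024 -0.0001] rows 1.0
side brass 399 x range [-0.0554  0.1563] y0 -0.0028 slope 0.009 z0 0.0008 slope -0.046 ring n 9 x [0.1081 0.1094 0.1107]
top brass 307 x range [0.0628 0.2183] y0 -0.0005 slope 0.003 z0 -0.0024 slope 0.003
```

View pics/s4.png

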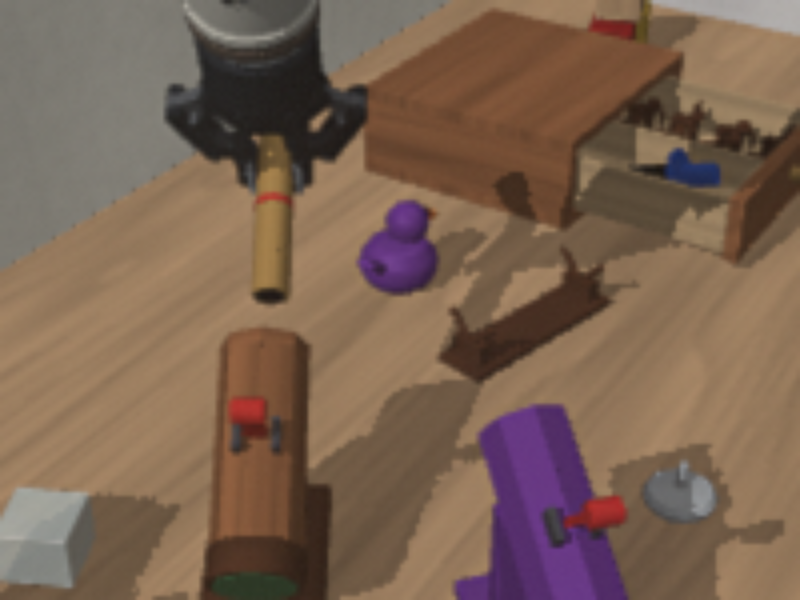

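The tube is aligned in front of the bore: ring at (272,200), inner end at (270,295), barrel mouth at (265,335). Vision puts the ring at 109 mm and the arm agrees. I'll advance to just outside the rim and check again.

```bash
python3 -m creep '[{"rot":[0,0,0],"linear":[0.015,0,0],"fingers":0},{"rot":[0,0,0],"linear":[0.03,0,0],"fingers":0},{"rot":[0,0,0],"linear":[0.03,0,0],"fingers":0},{"rot":[0,0,0],"linear":[0.03,0,0],"fingers":0},{"rot":[0,0,0],"linear":[0.03,0,0],"fingers":0}]'
python3 - <<'E'
from tube import *
s=state();print(s["q"]);p=np.array(s["eef_pos"])-.008*np.array(s["tcp_rot"])[:,2]; print("grasp pt in barrel",Bm.T@(p-M))
rel(*grasp(M+.112*d,RB))
o=look()
E
```

```text
clock: 11.53
eef_pos: [0.6623, 0.1129, 0.1774]
tcp_rot: [[-0.461, 0.848, 0.263], [0.734, 0.531, -0.423], [-0.498, -0.001, -0.867]]
wrist_force: [0.3, -0.2, -2.3]
gripper_width: 0.0244
finger_force: 59.4
[ 0.0752  0.6807 -0.7709  1.6924  1.0716  1.2317 -0.5681]
grasp pt in barrel [ 0.1121 -0.0011 -0.002 ]
linear [ 0.0001  0.0011 -0.002 ] rot [-0.001  -0.0012 -0.    ] rows 1.0
side brass 396 x range [-0.0545  0.1269] y0 -0.0006 slope -0.003 z0 0.0001 slope -0.035 ring n 13 x [0.079  0.0813 0.0833]
top brass 306 x range [0.0353 0.1979] y0 0.0003 slope 0.001 z0 -0.0011 slope 0.001
```

```bash
python3 -m creep '[{"rot":[0,0,0],"linear":[0.01,0,-0.001],"fingers":0},{"rot":[0,0,0],"linear":[0.018,0,-0.001],"fingers":0},{"rot":[0,0,0],"linear":[0.024,0,-0.001],"fingers":0},{"rot":[0,0,0],"linear":[0.03,0,-0.001],"fingers":0},{"rot":[0,0,0],"linear":[0.03,0,-0.001],"fingers":0}]'
python3 - <<'E'
from tube import *
s=state();p=np.array(s["eef_pos"])-.008*np.array(s["tcp_rot"])[:,2]; print("grasp pt in barrel",Bm.T@(p-M), "F barrel",Bm.T@np.array(s["wrist_force"]))
E
```

```text
clock: 12.05
eef_pos: [0.6459, 0.1388, 0.1617]
tcp_rot: [[-0.466, 0.845, 0.263], [0.733, 0.535, -0.421], [-0.496, -0.003, -0.868]]
wrist_force: [-1.1, 0.1, -0.9]
gripper_width: 0.0244
finger_force: 59.4
grasp pt in barrel [ 0.0778 -0.0013 -0.0003] F barrel [-0.994  -0.8404 -0.4312]
```

```bash
python3 -m creep '[{"rot":[0,0,0],"linear":[0.008,0,0],"fingers":0},{"rot":[0,0,0],"linear":[0.016,0,0],"fingers":0},{"rot":[0,0,0],"linear":[0.024,0,0],"fingers":0},{"rot":[0,0,0],"linear":[0.03,0,0],"fingers":0},{"rot":[0,0,0],"linear":[0.034,0,0],"fingers":0},{"rot":[0,0,0],"linear":[0.034,0,0],"fingers":0},{"rot":[0,0,0],"linear":[0.034,0,0],"fingers":0}]'
python3 - <<'E'
from tube import *
s=state();p=np.array(s["eef_pos"])-.008*np.array(s["tcp_rot"])[:,2]; print("grasp pt in barrel",Bm.T@(p-M), "F barrel",Bm.T@np.array(s["wrist_force"]))
o=look(); s=state();p=np.array(s["eef_pos"])-.008*np.array(s["tcp_rot"])[:,2]; print("grasp pt in barrel",Bm.T@(p-M), "F barrel",Bm.T@np.array(s["wrist_force"]))
s,L,H=o["side"]; np.save("side5.npy",s,allow_pickle=True);np.save("top5.npy",o["top"][0],allow_pickle=True)
a=cv2.resize(s["img"][150:225,190:240,::-1],(400,600),interpolation=cv2.INTER_CUBIC); t=o["top"][0]["img"]
b=cv2.resize(t[130:205,180:230,::-1],(400,600),interpolation=cv2.INTER_CUBIC); cv2.imwrite("pics/st5.png",np.hstack([a,b]))
E
```

```text
clock: 12.63
eef_pos: [0.6314, 0.1619, 0.1457]
tcp_rot: [[-0.463, 0.846, 0.263], [0.733, 0.533, -0.422], [-0.498, -0.002, -0.867]]
wrist_force: [-0.1, 0.2, -1.3]
gripper_width: 0.0244
finger_force: 59.4
grasp pt in barrel [ 0.0461 -0.0012 -0.0005] F barrel [-0.8478  0.0027 -0.9822]
side brass 188 x range [-0.0554  0.0578] y0 -0.0006 slope 0.002 z0 0.0041 slope -0.138 ring n 15 x [0.0123 0.0143 0.0166]
top brass 302 x range [-0.0219  0.1331] y0 -0.0088 slope 0.100 z0 0.0041 slope -0.038 
grasp pt in barrel [ 0.047  -0.0012 -0.0006] F barrel [-0.4443 -0.0281 -1.1014]
```

View pics/st5.png

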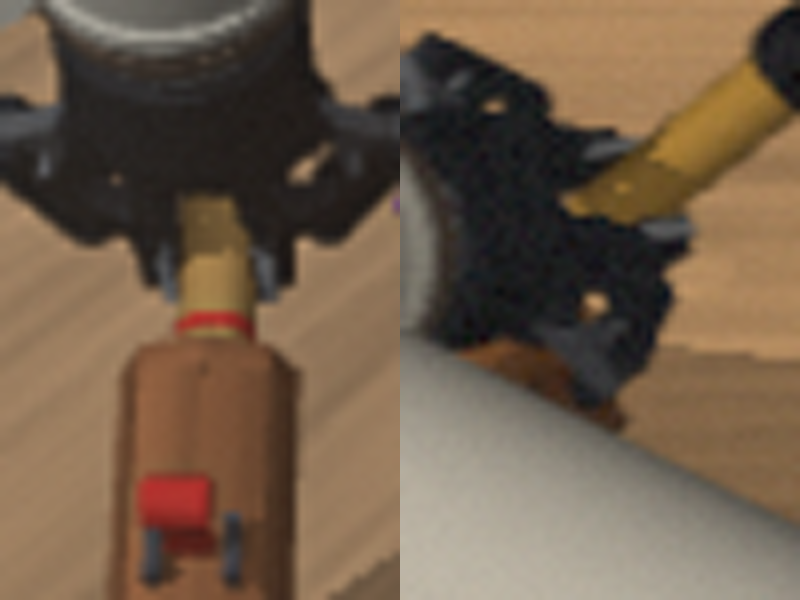

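The side view (left half) shows the ring at (215,323) and the rim's top edge at (210,345), so the ring is still about 15 mm out. Next I'll measure ring to rim more precisely by casting rays onto the barrel's planes.

```bash
cat > ray.py <<'E'
from go import *
def ray(s,u,v,zp):
    """intersect pixel ray with plane z_b=zp of barrel frame -> barrel coords"""
    c=np.array([(u-s["cx"])/s["fx"],-(v-s["cy"])/s["fy"],-1.]); w=Bm.T@(np.array(s["orientation"])@c); o=Bm.T@(np.array(s["position"])-M)
    return o+w*(zp-o[2])/w[2]
def pix(s,b):
    c=np.array(s["orientation"]).T@(M+Bm@np.array(b)-np.array(s["position"])); return s["cx"]-s["fx"]*c[0]/c[2], s["cy"]+s["fy"]*c[1]/c[2]
def ld(f): return np.load(f,allow_pickle=True).item()
E
python3 - <<'E'
from ray import *
s=ld("side5.npy"); s0=ld("side0.npy")
print("proj rim top",pix(s,[0,0,.0292]),"ring",pix(s,[.0155,0,.0125]))
for u0,u1 in((208,211),(211,214),(214,217),(217,220),(220,223)):
    print(u0); print(np.c_[np.arange(184,200),s["img"][184:200,u0:u1].mean(1).astype(int),s0["img"][184:200,u0:u1].mean(1).astype(int),np.round(1000*((np.array(pts(s)[184:200,(u0+u1)//2])-M)@Bm)).astype(int)].tolist())
E
```

```text
proj rim top (np.float64(214.61152023930327), np.float64(191.29165986608768)) ring (np.float64(215.3851292646246), np.float64(188.86929474493087))
208
[[184, 55, 52, 51, 151, 121, 92, 38, 19, -3], [185, 71, 63, 56, 154, 123, 94, 38, 20, -8], [186, 127, 106, 85, 157, 127, 96, 159, 48, -244], [187, 156, 128, 100, 159, 128, 97, 151, 46, -236], [188, 162, 131, 99, 157, 127, 96, 148, 46, -237], [189, 159, 129, 98, 155, 124, 92, 140, 45, -230], [190, 158, 128, 97, 153, 124, 96, 137, 45, -230], [191, 157, 126, 96, 108, 102, 119, 131, 45, -226], [192, 147, 113, 85, 74, 76, 122, 123, 43, -219], [193, 126, 84, 58, 122, 81, 62, -2, 14, 24], [194, 133, 88, 59, 131, 87, 56, -4, 14, 23], [195, 138, 92, 62, 135, 90, 61, -8, 14, 23], [196, 141, 94, 63, 137, 92, 63, -10, 14, 22], [197, 142, 95, 64, 137, 92, 62, -13, 14, 24], [198, 141, 94, 63, 137, 92, 63, -16, 14, 24], [199, 143, 95, 64, 138, 92, 62, -17, 14, 20]]
211
[[184, 105, 86, 60, 119, 104, 105, 36, 11, 2], [185, 110, 92, 69, 120, 106, 107, 30, 10, 6], [186, 112, 95, 71, 107, 97, 105, 28, 10, 5], [187, 125, 106, 79, 106, 98, 110, 24, 10, 6], 
[... 2021 characters left out ...]
99, 90, 35, -13, 3], [185, 84, 68, 47, 117, 96, 86, 30, -14, 6], [186, 79, 63, 42, 115, 95, 84, 28, -13, 4], [187, 86, 69, 46, 118, 99, 85, 26, -14, 3], [188, 111, 89, 60, 119, 99, 85, 23, -14, 3], [189, 112, 80, 56, 119, 99, 83, 20, -14, 3], [190, 115, 66, 52, 114, 97, 89, 17, -14, 4], [191, 112, 69, 52, 76, 81, 117, 14, -14, 3], [192, 111, 77, 54, 68, 65, 91, 12, -14, 2], [193, 111, 75, 51, 110, 73, 51, 0, -16, 20], [194, 118, 78, 53, 116, 77, 50, -4, -16, 22], [195, 123, 82, 55, 119, 79, 54, -7, -16, 23], [196, 113, 76, 52, 110, 74, 51, -9, -16, 21], [197, 110, 74, 50, 107, 72, 50, -12, -16, 21], [198, 109, 73, 50, 107, 72, 49, -15, -16, 20], [199, 110, 74, 51, 106, 71, 48, -17, -16, 21]]
```

```bash
python3 -m creep '[{"rot":[0,0,0],"linear":[0.004,0,0],"fingers":0},{"rot":[0,0,0],"linear":[0.008,0,0.0005],"fingers":0},{"rot":[0,0,0],"linear":[0.011,0,0.001],"fingers":0},{"rot":[0,0,0],"linear":[0.012,0,0.001],"fingers":0},{"rot":[0,0,0],"linear":[0.012,0,0.001],"fingers":0},{"rot":[0,0,0],"linear":[0.012,0,0.001],"fingers":0},{"rot":[0,0,0],"linear":[0.012,0,0.001],"fingers":0}]'
cat > ring.py <<'E'
from ray import *
import sys
s=state();R=np.array(s["tcp_rot"]);p=np.array(s["eef_pos"])-.008*R[:,2]; print("grasp pt",Bm.T@(p-M),"F",Bm.T@np.array(s["wrist_force"]),"clock",s["clock"])
a=snapshot("side"); np.save(sys.argv[1],a,allow_pickle=True)
print(np.c_[np.arange(184,197),a["img"][184:197,214:217].mean(1).astype(int)].tolist())
print("x per row (z=12.0)",[(v,round(1000*ray(a,215,v,.012)[0],1)) for v in range(188,196)])
b=snapshot("top"); np.save("top"+sys.argv[1],b,allow_pickle=True)
# eyepiece black in the top view, barrel frame on plane z=0
P=(pts(b)-M)@Bm; V=b["img"].max(-1)
E
python3 ring.py r6.npy
```

```text
clock: 13.32
eef_pos: [0.6264, 0.17, 0.139]
tcp_rot: [[-0.462, 0.847, 0.264], [0.734, 0.532, -0.422], [-0.498, -0.002, -0.867]]
wrist_force: [-0.4, -0.5, -0.9]
gripper_width: 0.0243
finger_force: 59.4
grasp pt [ 0.0345 -0.0013 -0.0015] F [-0.2743 -0.613  -0.8435] clock 13.3167
[[184, 99, 77, 46], [185, 111, 87, 53], [186, 161, 126, 74], [187, 164, 128, 76], [188, 162, 127, 75], [189, 162, 126, 75], [190, 162, 126, 74], [191, 147, 112, 68], [192, 118, 79, 54], [193, 123, 82, 55], [194, 128, 85, 58], [195, 120, 80, 55], [196, 114, 77, 52]]
x per row (z=12.0) [(188, np.float64(18.3)), (189, np.float64(15.4)), (190, np.float64(12.5)), (191, np.float64(9.6)), (192, np.float64(6.7)), (193, np.float64(3.8)), (194, np.float64(0.9)), (195, np.float64(-1.9))]
```

```bash
python3 -m creep '[{"rot":[0,0,0],"linear":[0,0,0],"fingers":0.31},{"rot":[0,0,0],"linear":[0,0,0],"fingers":0.34},{"rot":[0,0,0],"linear":[0,0,0],"fingers":0.4},{"rot":[0,0,0],"linear":[0,0,0],"fingers":0.6},{"rot":[0,0,0],"linear":[0,0,0],"fingers":0.8},{"rot":[0,0,0],"linear":[0,0,0],"fingers":0.8},{"rot":[0,0,0],"linear":[0,0,-0.02],"fingers":0.8},{"rot":[0,0,0],"linear":[0,0,-0.05],"fingers":0.8},{"rot":[0,0,0],"linear":[0,0,-0.09],"fingers":0.8},{"rot":[0,0,0],"linear":[0,0,-0.11],"fingers":0.8},{"rot":[0,0,0],"linear":[-0.12,-0.04,-0.15],"fingers":0.8},{"rot":[0,0,0],"linear":[-0.24,-0.16,-0.15],"fingers":0.8},{"rot":[0,0,0],"linear":[-0.24,-0.16,-0.15],"fingers":0.8},{"rot":[0,0,0],"linear":[-0.24,-0.16,-0.15],"fingers":0.8},{"rot":[0,0,0],"linear":[-0.24,-0.16,-0.15],"fingers":0.8},{"rot":[0,0,0],"linear":[-0.24,-0.16,-0.15],"fingers":0.8},{"rot":[0,0,0],"linear":[-0.24,-0.16,-0.15],"fingers":0.8}]'
python3 ring.py r7.npy; python3 - <<'E'
from ray import *
s=ld("r7.npy");t=ld("topr7.npy"); print(state()["q"])
a=cv2.resize(s["img"][135:210,190:240,::-1],(400,600),interpolation=cv2.INTER_CUBIC)
u,v=map(int,pix(t,[.03,0,0])); b=cv2.resize(t["img"][v-37:v+38,u-25:u+25,::-1],(400,600),interpolation=cv2.INTER_CUBIC); print(u,v); cv2.imwrite("pics/st7.png",np.hstack([a,b]))
E
```

```text
clock: 14.83
eef_pos: [0.5616, -0.0264, 0.3899]
tcp_rot: [[-0.464, 0.845, 0.265], [0.732, 0.534, -0.422], [-0.499, -0.002, -0.867]]
wrist_force: [1.2, -0.8, 0.1]
gripper_width: 0.0683
finger_force: 0.0
grasp pt [ 0.2743 -0.1605  0.1498] F [ 1.2158  0.5979 -0.6228] clock 14.8333
[[184, 155, 122, 72], [185, 156, 122, 73], [186, 155, 121, 72], [187, 155, 121, 72], [188, 156, 122, 72], [189, 157, 122, 73], [190, 155, 121, 72], [191, 143, 108, 66], [192, 116, 77, 53], [193, 121, 80, 55], [194, 126, 84, 57], [195, 117, 79, 53], [196, 111, 75, 51]]
x per row (z=12.0) [(188, np.float64(18.3)), (189, np.float64(15.4)), (190, np.float64(12.5)), (191, np.float64(9.6)), (192, np.float64(6.7)), (193, np.float64(3.8)), (194, np.float64(0.9)), (195, np.float64(-1.9))]
[ 0.5355  0.1506 -0.9133  1.8084  0.6866  1.2197 -0.0536]
203 158
```

View pics/st7.png

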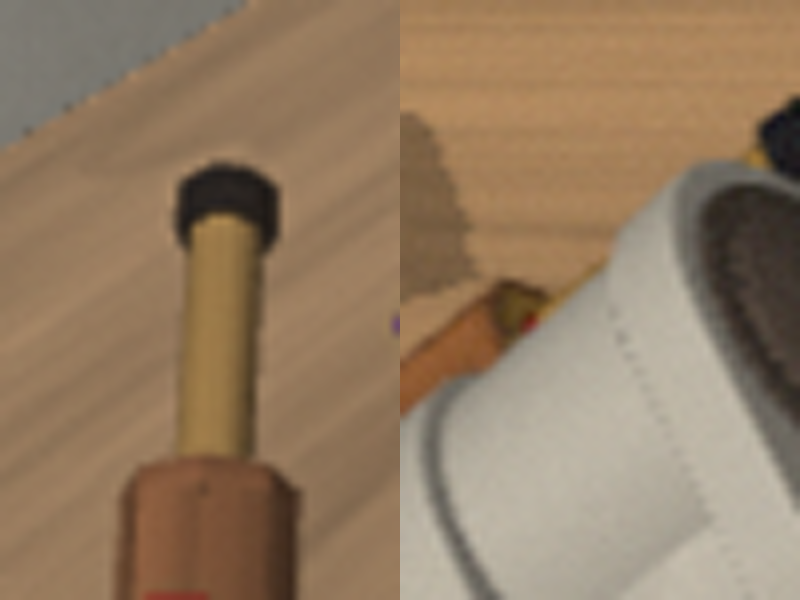

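```bash
python3 -m creep '[{"rot":[0,0,0],"linear":[-0.04,-0.207,0.024],"fingers":0.8},{"rot":[0,0,0],"linear":[-0.04,-0.207,0.024],"fingers":0.8},{"rot":[0,0,0],"linear":[-0.04,-0.207,0.024],"fingers":0.8},{"rot":[0,0,0],"linear":[-0.04,-0.207,0.024],"fingers":0.8},{"rot":[0,0,0],"linear":[-0.04,-0.207,0.024],"fingers":0.8},{"rot":[0,0,0],"linear":[-0.04,-0.207,0.024],"fingers":0.8}]'
python3 ring.py r8.npy|head -1; cat > an.py <<'E'
from ray import *
from scipy.optimize import least_squares
import sys
f=sys.argv[1]; s=ld(f);t=ld("top"+f)
for n,a in(("side",s),("top",t)):
    H=cv2.cvtColor(a["img"],cv2.COLOR_RGB2HSV).astype(int); h,S,V=H[...,0],H[...,1],H[...,2]; L=(pts(a)-M)@Bm
    q=L[(a["z_map"]>0)&(np.hypot(L[...,1],L[...,2]+.003)<.025)&(h>12)&(h<30)&(S>100)&(L[...,0]>.015)&(L[...,0]<.098)]
    g=lambda v:np.hypot(q[:,1]-v[0]-v[1]*q[:,0],q[:,2]-v[2]-v[3]*q[:,0])-.013
    v=least_squares(g,[0,0,0,0],loss="soft_l1",f_scale=.002).x; print(n,len(q),"y0 %.4f slope %.3f z0 %.4f slope %.3f"%tuple(v))
    k=L[(a["z_map"]>0)&(np.hypot(L[...,1],L[...,2])<.04)&(V<60)&(L[...,0]>.08)&(L[...,0]<.16)]; print(" black x",np.percentile(k[:,0],[2,10,50,90,98]))
    # sample profile along tube axis top line (axis + 13mm toward camera-up)
    xs=np.arange(-.012,.13,.0025); pr=[]
    for x in xs:
        c=[]
        for dy in(-.003,0,.003):
            u,w=pix(a,[x,v[0]+v[1]*x+dy,v[2]+v[3]*x+.0128]); c.append(cv2.remap(a["img"],np.float32([[u]]),np.float32([[w]]),cv2.INTER_LINEAR)[0,0])
        pr.append((round(1000*x,1),)+tuple(np.mean(c,0).astype(int).tolist()))
    print([p for p in pr if p[0]<16 or 97<p[0]<118])
E
python3 an.py r8.npy; python3 - <<'E'
from ray import *
t=ld("topr8.npy"); u,v=map(int,pix(t,[.03,0,0])); cv2.imwrite("pics/t8.png",cv2.resize(t["img"][v-30:v+30,u-40:u+40,::-1],(800,600),interpolation=cv2.INTER_CUBIC)); print(u,v,pix(t,[0,0,.0292]),pix(t,[0,0,.011]))
E
```

```text
clock: 15.43
eef_pos: [0.4062, -0.1801, 0.3873]
tcp_rot: [[-0.458, 0.851, 0.258], [0.737, 0.525, -0.426], [-0.498, -0.005, -0.867]]
wrist_force: [-0.5, 0.0, -0.3]
gripper_width: 0.0686
finger_force: 0.0
grasp pt [ 0.3141 -0.3737  0.1237] F [-0.3777 -0.3932 -0.1285] clock 15.4333
side 246 y0 -0.0003 slope -0.001 z0 -0.0048 slope -0.100
 black x [0.1068 0.1077 0.1137 0.1215 0.1234]
[(np.float64(-12.0), 120, 81, 55), (np.float64(-9.5), 121, 81, 55), (np.float64(-7.0), 121, 81, 54), (np.float64(-4.5), 117, 78, 53), (np.float64(-2.0), 115, 77, 52), (np.float64(0.5), 119, 80, 54), (np.float64(3.0), 123, 83, 56), (np.float64(5.5), 120, 79, 54), (np.float64(8.0), 116, 77, 53), (np.float64(10.5), 126, 90, 58), (np.float64(13.0), 145, 111, 67), (np.float64(15.5), 153, 121, 72), (np.float64(98.0), 152, 119, 71), (np.float64(100.5), 155, 121, 72), (np.float64(103.0), 156, 122, 72), (np.float64(105.5), 152, 120, 71), (np.float64(108.0), 102, 80, 49), (np.float64(110.5), 58, 47, 34), (np.float64(113.0), 39, 34, 32), (np.float64(115.5), 42, 36, 33)]
top 278 y0 0.0012 slope 0.001 z0 -0.0032 slope -0
[... 155 characters left out ...]
.float64(-4.5), 110, 81, 40), (np.float64(-2.0), 115, 70, 34), (np.float64(0.5), 120, 46, 23), (np.float64(3.0), 124, 42, 23), (np.float64(5.5), 142, 89, 42), (np.float64(8.0), 162, 118, 53), (np.float64(10.5), 168, 125, 56), (np.float64(13.0), 169, 126, 56), (np.float64(15.5), 170, 127, 56), (np.float64(98.0), 165, 123, 54), (np.float64(100.5), 165, 123, 54), (np.float64(103.0), 162, 121, 53), (np.float64(105.5), 136, 102, 49), (np.float64(108.0), 74, 59, 39), (np.float64(110.5), 36, 32, 34), (np.float64(113.0), 29, 30, 31), (np.float64(115.5), 28, 31, 31)]
203 158 (np.float64(190.5003468755136), np.float64(165.2469936852616)) (np.float64(194.00034556001071), np.float64(164.61941716405903))
```

View pics/t8.png

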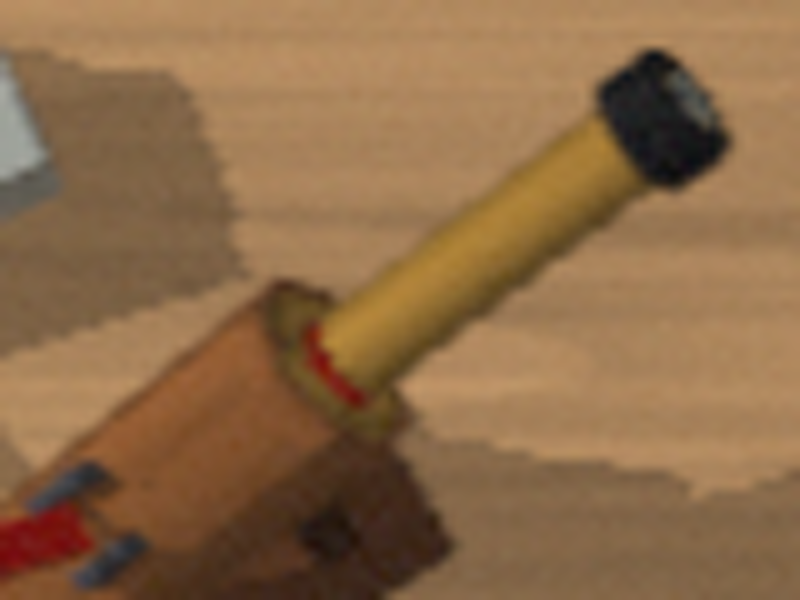

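```bash
python3 - <<'E'
from ray import *
for f in("topr8.npy",):
    t=ld(f); im=cv2.resize(t["img"],None,fx=1,fy=1)
    for y,z in((0,.0292),(-.006,.0267),(.006,.0267),(.0112,.0246),(-.0112,.0246)):
        o=[]
        for x in np.arange(-.014,.0125,.002):
            u,w=pix(t,[x,y,z]); o.append((round(1000*x),)+tuple(cv2.remap(im,np.float32([[u]]),np.float32([[w]]),cv2.INTER_LINEAR)[0,0].tolist()))
        print(y,z,o)
    print(pix(t,[.01,0,.011]),pix(t,[0,0,.011]),pix(t,[0,0,.0]))
E
```

```text
0 0.0292 [(-14, 133, 85, 47), (-12, 133, 84, 48), (-10, 133, 83, 48), (-8, 132, 83, 47), (-6, 133, 83, 48), (-4, 130, 82, 48), (-2, 121, 77, 43), (0, 109, 71, 38), (2, 97, 66, 35), (4, 103, 75, 38), (6, 109, 82, 42), (8, 109, 72, 35), (10, 110, 64, 34), (12, 114, 48, 26)]
-0.006 0.0267 [(-14, 129, 81, 45), (-12, 131, 83, 48), (-10, 130, 82, 49), (-8, 129, 81, 47), (-6, 127, 80, 45), (-4, 123, 78, 44), (-2, 116, 73, 42), (0, 106, 68, 41), (2, 103, 70, 41), (4, 108, 78, 43), (6, 113, 81, 40), (8, 118, 70, 33), (10, 123, 47, 19), (12, 127, 41, 19)]
0.006 0.0267 [(-14, 133, 85, 48), (-12, 133, 85, 46), (-10, 137, 87, 48), (-8, 140, 86, 48), (-6, 141, 87, 50), (-4, 139, 85, 50), (-2, 127, 80, 47), (0, 112, 72, 42), (2, 100, 67, 37), (4, 87, 62, 35), (6, 81, 59, 34), (8, 87, 66, 34), (10, 93, 60, 30), (12, 95, 50, 22)]
0.0112 0.0246 [(-14, 143, 90, 51), (-12, 144, 91, 50), (-10, 146, 93, 52), (-8, 146, 93, 54), (-6, 143, 90, 51), (-4, 137, 86, 49), (-2, 127, 80, 43), (0, 110, 70, 38), (2, 91, 59, 34), (4, 83, 58, 32), (6, 90, 66, 32), (8, 97, 72, 34), (10, 101, 76, 38), (12, 104, 78, 40)]
-0.0112 0.0246 [(-14, 121, 76, 40), (-12, 124, 77, 42), (-10, 125, 79, 43), (-8, 127, 81, 47), (-6, 127, 80, 48), (-4, 122, 76, 42), (-2, 117, 73, 39), (0, 108, 69, 38), (2, 100, 68, 37), (4, 100, 72, 36), (6, 105, 76, 38), (8, 111, 67, 33), (10, 119, 48, 28), (12, 120, 39, 23)]
(np.float64(196.55197169696785), np.float64(162.57991522285192)) (np.float64(194.00034556001071), np.float64(164.61941716405903)) (np.float64(196.07461530822155), np.float64(164.24748474066013))
```

Both views agree: the tube stays in the barrel, drooping slightly, with its ring about 2.5 mm proud of the rim. In the top crop the ring is at (335,365) and the lip edge at about (285,380). I'll nudge the eyepiece end in with closed fingers.

```bash
python3 - <<'E'
from go import *
rel(*grasp(M+.165*d-.016*zb,RB))
E
```

```text
linear [0.1487 0.3677 0.1403] rot [-0.0012 -0.0006  0.    ] rows 11.0
```

```bash
python3 -m creep '[{"rot":[0,0,0],"linear":[0.149,0.368,0.14],"fingers":0},{"rot":[0,0,0],"linear":[0.149,0.368,0.14],"fingers":0},{"rot":[0,0,0],"linear":[0.149,0.368,0.14],"fingers":0},{"rot":[0,0,0],"linear":[0.149,0.368,0.14],"fingers":0},{"rot":[0,0,0],"linear":[0.149,0.368,0.14],"fingers":0},{"rot":[0,0,0],"linear":[0.149,0.368,0.14],"fingers":0},{"rot":[0,0,0],"linear":[0.149,0.368,0.14],"fingers":0},{"rot":[0,0,0],"linear":[0.149,0.368,0.14],"fingers":0},{"rot":[0,0,0],"linear":[0.149,0.368,0.14],"fingers":0},{"rot":[0,0,0],"linear":[0.149,0.368,0.14],"fingers":0},{"rot":[0,0,0],"linear":[0.149,0.368,0.14],"fingers":0},{"rot":[0,0,0],"linear":[0.149,0.368,0.14],"fingers":0},{"rot":[0,0,0],"linear":[0.149,0.368,0.14],"fingers":0}]'
python3 ring.py r9.npy|head -1; python3 an.py r9.npy; python3 -c "
from go import *
rel(*grasp(M+.150*d-.016*zb,RB))"
```

```text
clock: 16.62
eef_pos: [0.6914, 0.0733, 0.1904]
tcp_rot: [[-0.465, 0.845, 0.263], [0.734, 0.534, -0.419], [-0.495, -0.001, -0.869]]
wrist_force: [0.2, 0.2, 0.6]
gripper_width: 0.0004
finger_force: 0.0
grasp pt [ 0.1611  0.0025 -0.0153] F [0.2572 0.2381 0.5953] clock 16.6167
side 252 y0 -0.0005 slope 0.002 z0 -0.0045 slope -0.103
 black x [0.1066 0.1098 0.1478 0.1543 0.1584]
[(np.float64(-12.0), 124, 83, 56), (np.float64(-9.5), 125, 84, 56), (np.float64(-7.0), 124, 83, 56), (np.float64(-4.5), 120, 81, 55), (np.float64(-2.0), 119, 81, 55), (np.float64(0.5), 122, 83, 56), (np.float64(3.0), 127, 85, 58), (np.float64(5.5), 122, 81, 56), (np.float64(8.0), 118, 80, 54), (np.float64(10.5), 131, 95, 61), (np.float64(13.0), 150, 116, 70), (np.float64(15.5), 158, 124, 74), (np.float64(98.0), 157, 123, 73), (np.float64(100.5), 159, 124, 74), (np.float64(103.0), 161, 125, 75), (np.float64(105.5), 157, 123, 72), (np.float64(108.0), 105, 82, 50), (np.float64(110.5), 58, 47, 34), (np.float64(113.0), 38, 33, 32), (np.float64(115.5), 40, 35, 32)]
top 4 y0 -1.2362 slope 12.729 z0 -0.9689 slope 9.898
 black x [0.1088 0.1092 0.1547 0.1588 0.1591]
[(np.float64(-12.0), 0, 0, 0), (np.float64(-9.5), 0, 0, 0), (np.float64(-7.0), 0, 0, 0), (np.float64(-4.5), 0, 0, 0), (np.float64(-2.0), 0, 0, 0), (np.float64(0.5), 0, 0, 0), (np.float64(3.0), 14, 11, 7), (np.float64(5.5), 135, 104, 73), (np.float64(8.0), 161, 125, 87), (np.float64(10.5), 170, 131, 92), (np.float64(13.0), 150, 115, 80), (np.float64(15.5), 165, 128, 90), (np.float64(98.0), 106, 102, 93), (np.float64(100.5), 104, 100, 90), (np.float64(103.0), 102, 98, 88), (np.float64(105.5), 162, 126, 86), (np.float64(108.0), 175, 134, 94), (np.float64(110.5), 171, 131, 92), (np.float64(113.0), 169, 132, 92), (np.float64(115.5), 163, 127, 87)]
linear [ 0.0142 -0.0013  0.0014] rot [ 0.0003 -0.0016  0.0007] rows 1.0
```

```bash
python3 -m creep '[{"rot":[0,0,0],"linear":[0.008,-0.002,0.001],"fingers":0},{"rot":[0,0,0],"linear":[0.016,-0.002,0.001],"fingers":0},{"rot":[0,0,0],"linear":[0.02,-0.002,0.001],"fingers":0},{"rot":[0,0,0],"linear":[0.02,-0.002,0.001],"fingers":0},{"rot":[0,0,0],"linear":[0.02,-0.002,0.001],"fingers":0}]'
cat > eye.py <<'E'
from ray import *
import sys
s=state();R=np.array(s["tcp_rot"]);p=np.array(s["eef_pos"])-.008*R[:,2]; print("grasp pt",Bm.T@(p-M),"F",Bm.T@np.array(s["wrist_force"]),"clock",s["clock"])
a=snapshot("side"); xs=np.arange(.096,.118,.0005); g=[]
for x in xs:
    c=[]
    for dy in np.arange(-.004,.0041,.001):
        u,w=pix(a,[x,dy,-.0047-.1015*x+.0128]); c.append(cv2.remap(a["img"],np.float32([[u]]),np.float32([[w]]),cv2.INTER_LINEAR)[0,0].mean())
    g.append(np.mean(c))
g=np.array(g); hi=g[:10].mean(); lo=g.min(); i=np.argmax(g<(hi+lo)/2); print("brass/black edge mm",1000*(xs[i-1]+.0005*(g[i-1]-(hi+lo)/2)/(g[i-1]-g[i])))
E
python3 eye.py
```

```text
clock: 17.13
eef_pos: [0.6807, 0.0835, 0.1807]
tcp_rot: [[-0.463, 0.846, 0.264], [0.733, 0.533, -0.422], [-0.498, -0.002, -0.867]]
wrist_force: [-0.4, 0.6, -0.1]
gripper_width: 0.0
finger_force: 0.0
grasp pt [ 0.1438 -0.0011 -0.0165] F [-0.6782 -0.0542  0.2821] clock 17.1333
brass/black edge mm 108.18067129629631
```

```bash
python3 -m creep '[{"rot":[0,0,0],"linear":[0.002,0,0],"fingers":0},{"rot":[0,0,0],"linear":[0.004,0,0],"fingers":0},{"rot":[0,0,0],"linear":[0.005,0,0],"fingers":0},{"rot":[0,0,0],"linear":[0.006,0,0],"fingers":0},{"rot":[0,0,0],"linear":[0.006,0,0],"fingers":0},{"rot":[0,0,0],"linear":[0.006,0,0],"fingers":0}]'; python3 eye.py
```

```text
clock: 17.68
eef_pos: [0.6789, 0.0867, 0.1779]
tcp_rot: [[-0.461, 0.847, 0.264], [0.734, 0.531, -0.423], [-0.499, -0.001, -0.867]]
wrist_force: [1.6, -3.3, 1.9]
gripper_width: 0.0001
finger_force: 2.4
grasp pt [ 0.1392 -0.001  -0.0171] F [ 4.1513 -0.4281 -0.1505] clock 17.6833
brass/black edge mm 107.703354978355
```

```bash
python3 -m creep '[{"rot":[0,0,0],"linear":[0.001,0,0],"fingers":0},{"rot":[0,0,0],"linear":[0.0015,0,0],"fingers":0},{"rot":[0,0,0],"linear":[0.002,0,0],"fingers":0},{"rot":[0,0,0],"linear":[0.002,0,0],"fingers":0},{"rot":[0,0,0],"linear":[0.002,0,0],"fingers":0}]'; python3 eye.py
```

```text
clock: 18.15
eef_pos: [0.6786, 0.0871, 0.1775]
tcp_rot: [[-0.46, 0.848, 0.265], [0.734, 0.53, -0.425], [-0.501, -0.001, -0.866]]
wrist_force: [3.3, -6.3, 4.3]
gripper_width: 0.0001
finger_force: 4.1
grasp pt [ 0.1386 -0.001  -0.0172] F [ 8.3203 -0.574   0.1831] clock 18.15
brass/black edge mm 106.99208860759495
```

```bash
python3 -m creep '[{"rot":[0,0,0],"linear":[0.0005,0,0],"fingers":0},{"rot":[0,0,0],"linear":[0.001,0,0],"fingers":0},{"rot":[0,0,0],"linear":[0.0015,0,0],"fingers":0},{"rot":[0,0,0],"linear":[0.0015,0,0],"fingers":0}]'; python3 eye.py
```

```text
clock: 18.53
eef_pos: [0.6785, 0.0874, 0.1773]
tcp_rot: [[-0.458, 0.848, 0.265], [0.733, 0.53, -0.426], [-0.502, -0.001, -0.865]]
wrist_force: [5.2, -6.2, 6.1]
gripper_width: 0.0
finger_force: 5.1
grasp pt [ 0.1382 -0.001  -0.0171] F [10.033   1.0955  1.2888] clock 18.5333
brass/black edge mm 105.93373655913979
```

```bash
python3 -m creep '[{"rot":[0,0,0],"linear":[-0.02,0,0],"fingers":0},{"rot":[0,0,0],"linear":[-0.04,-0.03,0],"fingers":0},{"rot":[0,0,0],"linear":[-0.08,-0.07,-0.02],"fingers":0},{"rot":[0,0,0],"linear":[-0.12,-0.11,-0.06],"fingers":0},{"rot":[0,0,0],"linear":[-0.14,-0.32,-0.1],"fingers":0},{"rot":[0,0,0],"linear":[-0.14,-0.32,-0.1],"fingers":0},{"rot":[0,0,0],"linear":[-0.14,-0.32,-0.1],"fingers":0},{"rot":[0,0,0],"linear":[-0.14,-0.32,-0.1],"fingers":0},{"rot":[0,0,0],"linear":[-0.14,-0.32,-0.1],"fingers":0},{"rot":[0,0,0],"linear":[-0.14,-0.32,-0.1],"fingers":0},{"rot":[0,0,0],"linear":[-0.14,-0.32,-0.1],"fingers":0}]'; python3 eye.py; python3 ring.py r10.npy|head -1; python3 an.py r10.npy
```

```text
clock: 19.5
eef_pos: [0.4401, -0.143, 0.3338]
tcp_rot: [[-0.459, 0.849, 0.262], [0.734, 0.528, -0.427], [-0.501, -0.004, -0.865]]
wrist_force: [-0.3, -0.5, -1.0]
gripper_width: -0.0001
finger_force: 0.0
grasp pt [ 0.2758 -0.3253  0.084 ] F [-0.26   -0.5466 -1.0245] clock 19.5
brass/black edge mm 105.89748603351956
grasp pt [ 0.2761 -0.3249  0.084 ] F [ 0.3408 -1.3642  0.0732] clock 19.55
side 250 y0 -0.0002 slope -0.000 z0 -0.0045 slope -0.095
 black x [0.1043 0.1058 0.1121 0.1202 0.1221]
[(np.float64(-12.0), 122, 82, 56), (np.float64(-9.5), 123, 82, 56), (np.float64(-7.0), 123, 83, 56), (np.float64(-4.5), 119, 80, 54), (np.float64(-2.0), 116, 79, 53), (np.float64(0.5), 121, 82, 55), (np.float64(3.0), 125, 84, 57), (np.float64(5.5), 121, 81, 55), (np.float64(8.0), 117, 78, 53), (np.float64(10.5), 130, 94, 60), (np.float64(13.0), 148, 114, 69), (np.float64(15.5), 157, 123, 73), (np.float64(98.0), 157, 123, 73), (np.float64(100.5), 158, 124, 74), (np.float64(103.0), 142, 111, 68), (np.float64(105.5), 98, 78, 50), (np.float64(108.0), 61, 49, 36), (np.float64(110.5), 44, 38, 33), (np.float64(113.0), 42, 37, 34), (np.float64(115.5), 43, 38, 34)]
top 281 y0 0.0010 slope 0.008 z0 -0.0026 slope -0.095
 black x [0.1084 0.1107 0.1193 0.1243 0.1255]
[(np.float64(-12.0), 119, 76, 43), (np.float64(-9.5), 107, 68, 38), (np.float64(-7.0), 101, 69, 35), (np.float64(-4.5), 109, 74, 35), (np.float64(-2.0), 117, 59, 23), (np.float64(0.5), 121, 37, 15), (np.float64(3.0), 121, 49, 24), (np.float64(5.5), 136, 91, 42), (np.float64(8.0), 157, 116, 50), (np.float64(10.5), 168, 125, 54), (np.float64(13.0), 167, 125, 54), (np.float64(15.5), 168, 126, 56), (np.float64(98.0), 165, 122, 53), (np.float64(100.5), 164, 121, 54), (np.float64(103.0), 150, 113, 52), (np.float64(105.5), 100, 77, 42), (np.float64(108.0), 49, 41, 35), (np.float64(110.5), 32, 31, 32), (np.float64(113.0), 32, 30, 31), (np.float64(115.5), 33, 32, 33)]
```

```bash
python3 -m creep '[{"rot":[0,0,0],"linear":[0.1,0.32,0.1],"fingers":0},{"rot":[0,0,0],"linear":[0.1,0.32,0.1],"fingers":0},{"rot":[0,0,0],"linear":[0.1,0.32,0.1],"fingers":0},{"rot":[0,0,0],"linear":[0.1,0.32,0.1],"fingers":0},{"rot":[0,0,0],"linear":[0.1,0.32,0.1],"fingers":0},{"rot":[0,0,0],"linear":[0.1,0.32,0.1],"fingers":0},{"rot":[0,0,0],"linear":[0.1,0.32,0.1],"fingers":0},{"rot":[0,0,0],"linear":[0.1,0.32,0.1],"fingers":0},{"rot":[0,0,0],"linear":[0.1,0.32,0.1],"fingers":0},{"rot":[0,0,0],"linear":[0.11,0.32,0.1],"fingers":0},{"rot":[0,0,0],"linear":[0.12,0.32,0.1],"fingers":0},{"rot":[0,0,0],"linear":[0.128,0.32,0.1],"fingers":0},{"rot":[0,0,0],"linear":[0.134,0.32,0.1],"fingers":0},{"rot":[0,0,0],"linear":[0.136,0.32,0.1],"fingers":0},{"rot":[0,0,0],"linear":[0.138,0.32,0.1],"fingers":0},{"rot":[0,0,0],"linear":[0.139,0.32,0.1],"fingers":0},{"rot":[0,0,0],"linear":[0.14,0.32,0.1],"fingers":0},{"rot":[0,0,0],"linear":[0.14,0.32,0.1],"fingers":0}]'; python3 eye.py
```

```text
clock: 21.15
eef_pos: [0.6777, 0.0883, 0.1771]
tcp_rot: [[-0.459, 0.848, 0.265], [0.734, 0.53, -0.424], [-0.5, -0.001, -0.866]]
wrist_force: [2.8, -3.5, 4.0]
gripper_width: -0.0001
finger_force: 2.7
grasp pt [ 0.1371 -0.0012 -0.0168] F [5.8699 0.5256 1.1921] clock 21.15
brass/black edge mm 105.15408878504674
```

Ring is now level by my estimate (eyepiece edge at 105.15 mm, about 104.7 expected). Now I'll back off, go up and over, and get behind the lever.

```bash
python3 -m creep '[{"rot":[0,0,0],"linear":[-0.02,0,0],"fingers":0},{"rot":[0,0,0],"linear":[-0.04,0,-0.01],"fingers":0},{"rot":[0,0,0],"linear":[-0.04,0,-0.05],"fingers":0},{"rot":[0,0,0],"linear":[-0.04,0,-0.09],"fingers":0},{"rot":[0,0,0],"linear":[-0.03,0,-0.13],"fingers":0},{"rot":[0,0,0],"linear":[-0.01,0,-0.165],"fingers":0},{"rot":[0,0,0],"linear":[0.03,0,-0.18],"fingers":0},{"rot":[0,0,0],"linear":[0.07,0,-0.18],"fingers":0},{"rot":[0,0,0],"linear":[0.11,0,-0.18],"fingers":0},{"rot":[0,0,0],"linear":[0.15,0,-0.18],"fingers":0},{"rot":[0,0,0],"linear":[0.19,0,-0.18],"fingers":0},{"rot":[0,0,0],"linear":[0.23,0,-0.18],"fingers":0},{"rot":[0,0,0],"linear":[0.269,0,-0.18],"fingers":0},{"rot":[0,0,0],"linear":[0.269,0,-0.18],"fingers":0},{"rot":[0,0,0],"linear":[0.269,0,-0.18],"fingers":0}]'; python3 eye.py; python3 -c "
from go import *
print(state()['q']); rel(*grasp(M-.132*d+.081*zb,RB))
from m import box
s=snapshot('side'); L=(pts(s)-M)@Bm; H=cv2.cvtColor(s['img'],cv2.COLOR_RGB2HSV).astype(int)
m=((H[...,0]<6)|(H[...,0]>174))&(H[...,1]>170)&(np.abs(L[...,1])<.03)&(L[...,0]<-.03)&(L[...,0]>-.13); print('lever',m.sum(),np.percentile(L[m],[5,50,95],axis=0))"
```

```text
clock: 22.45
eef_pos: [0.5015, 0.3663, 0.196]
tcp_rot: [[-0.469, 0.843, 0.262], [0.731, 0.538, -0.42], [-0.495, -0.006, -0.869]]
wrist_force: [0.1, -0.0, 0.8]
gripper_width: 0.0004
finger_force: 0.0
grasp pt [-0.1384 -0.0027  0.1641] F [0.4833 0.1133 0.688 ] clock 22.45
brass/black edge mm 105.91279069767442
[-0.2943  0.7943 -0.9819  1.5961  1.0287  1.5623 -0.9511]
linear [-0.0042  0.002   0.0829] rot [-0.0008 -0.0024  0.0033] rows 2.0Traceback (most recent call last):
  File "<string>", line 6, in <module>
    m=((H[...,0]<6)|(H[...,0]>174))&(H[...,1]>170)&(np.abs(L[...,1])<.03)&(L[...,0]<-.03)&(L[...,0]>-.13); print('lever',m.sum(),np.percentile(L[m],[5,50,95],axis=0))
                                                                                                                                 ~~~~~~~~~~~~~^^^^^^^^^^^^^^^^^^^^^^^
    return _quantile_unchecked(
        a, q, axis, out, overwrite_input, method, keepdims, weights)
    return _ureduce(a,
                    func=_quantile_ureduce_func,
    ...<5 lines>...
                    overwrite_input=overwrite_input,
                    method=method)
    r = func(a, **kwargs)
    result = _quantile(arr,
                       quantiles=q,
    ...<2 lines>...
                       out=out,
                       weights=wgt)
    slices_having_nans = np.isnan(arr[-1, ...])
                                  ~~~^^^^^^^^^
IndexError: index -1 is out of bounds for axis 0 with size 0
```

```bash
python3 ring.py r11.npy|head -1; python3 an.py r11.npy | cut -c1-420; python3 - <<'E'
from ray import *
s=ld("r11.npy");t=ld("topr11.npy")
a=cv2.resize(s["img"][135:210,190:240,::-1],(400,600),interpolation=cv2.INTER_CUBIC)
u,v=map(int,pix(t,[.03,0,0])); b=cv2.resize(t["img"][v-37:v+38,u-25:u+25,::-1],(400,600),interpolation=cv2.INTER_CUBIC); cv2.imwrite("pics/st11.png",np.hstack([a,b]))
E
```

```text
grasp pt [-0.1341 -0.0014  0.1637] F [0.5166 1.0975 0.0061] clock 22.55
side 21 y0 0.0004 slope -0.003 z0 -0.0011 slope -0.130
 black x [0.1045 0.1057 0.1119 0.1182 0.1214]
[(np.float64(-12.0), 35, 30, 28), (np.float64(-9.5), 36, 32, 30), (np.float64(-7.0), 37, 32, 31), (np.float64(-4.5), 38, 34, 33), (np.float64(-2.0), 38, 34, 32), (np.float64(0.5), 40, 35, 32), (np.float64(3.0), 42, 36, 32), (np.float64(5.5), 44, 38, 33), (np.float64(8.0), 49, 42, 36), (np.float64(10.5), 53, 47, 41), (np.float64(13.0), 60, 54, 48), (np.float64(15.5), 66, 61, 55), (np.float64(98.0), 92, 85, 74), (np.fl
top 281 y0 0.0011 slope 0.004 z0 -0.0021 slope -0.104
 black x [0.1079 0.11   0.118  0.1232 0.1243]
[(np.float64(-12.0), 121, 76, 44), (np.float64(-9.5), 109, 71, 40), (np.float64(-7.0), 102, 70, 36), (np.float64(-4.5), 109, 72, 35), (np.float64(-2.0), 119, 53, 27), (np.float64(0.5), 121, 38, 20), (np.float64(3.0), 120, 59, 31), (np.float64(5.5), 133, 94, 45), (np.float64(8.0), 156, 117, 53), (np.float64(10.5), 167, 125, 55), (np.float64(13.0), 168, 126, 54), (np.float64(15.5), 169, 126, 55), (np.float64(98.0), 164
```

View pics/st11.png

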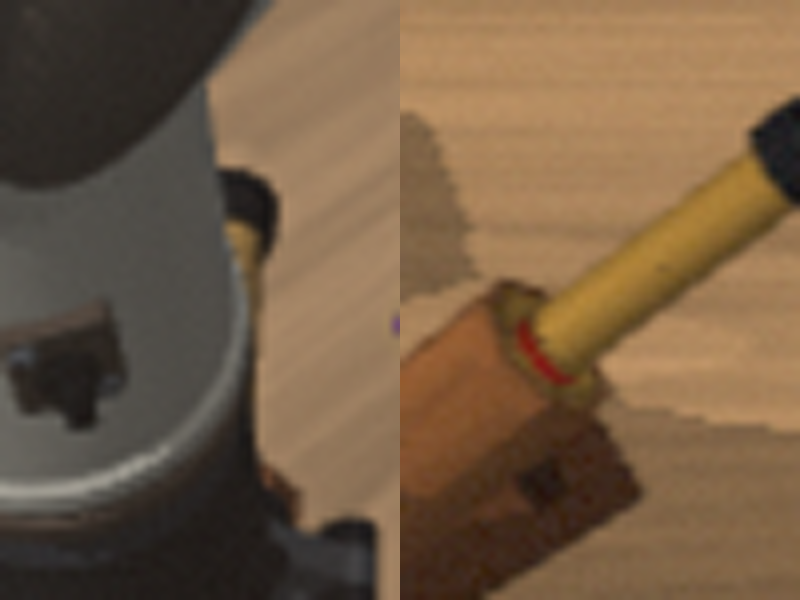

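The side view is blocked by the arm, so that last reading is void. The top view shows the ring at (545,355), right at the lip. Now for the lever.

```bash
python3 -m creep '[{"rot":[0,0,0],"linear":[0,0.001,0.03],"fingers":0},{"rot":[0,0,0],"linear":[0,0.001,0.06],"fingers":0},{"rot":[0,0,0],"linear":[0,0.001,0.083],"fingers":0},{"rot":[0,0,0],"linear":[0,0.001,0.083],"fingers":0},{"rot":[0,0,0],"linear":[-0.01,0.001,0.083],"fingers":0},{"rot":[0,0,0],"linear":[-0.02,0.001,0.083],"fingers":0},{"rot":[0,0,0],"linear":[-0.027,0.001,0.083],"fingers":0},{"rot":[0,0,0],"linear":[-0.034,0.001,0.083],"fingers":0},{"rot":[0,0,0],"linear":[-0.041,0.001,0.083],"fingers":0},{"rot":[0,0,0],"linear":[-0.048,0.001,0.083],"fingers":0},{"rot":[0,0,0],"linear":[-0.054,0.001,0.083],"fingers":0},{"rot":[0,0,0],"linear":[-0.06,0.001,0.083],"fingers":0},{"rot":[0,0,0],"linear":[-0.064,0.001,0.083],"fingers":0},{"rot":[0,0,0],"linear":[-0.064,0.001,0.083],"fingers":0}]'; python3 -c "
from go import *
s=state();R=np.array(s['tcp_rot']);p=np.array(s['eef_pos'])-.008*R[:,2]; print('grasp pt',Bm.T@(p-M),'F',Bm.T@np.array(s['wrist_force']))"
```

```text
clock: 23.82
eef_pos: [0.5576, 0.2811, 0.158]
tcp_rot: [[-0.461, 0.847, 0.263], [0.734, 0.531, -0.423], [-0.498, -0.002, -0.867]]
wrist_force: [-0.0, 0.3, 0.3]
gripper_width: -0.0001
finger_force: 0.0
grasp pt [-0.0691 -0.0004  0.0803] F [-0.0416  0.1128  0.4217]
```

```bash
python3 -m creep '[{"rot":[0,0,0],"linear":[-0.004,0,0],"fingers":0},{"rot":[0,0,0],"linear":[-0.007,0,0],"fingers":0},{"rot":[0,0,0],"linear":[-0.009,0,0],"fingers":0},{"rot":[0,0,0],"linear":[-0.011,0,0],"fingers":0},{"rot":[0,0,0],"linear":[-0.011,0,0],"fingers":0}]'; cat > lev.py <<'E'
from ray import *
s=state();R=np.array(s['tcp_rot']);p=np.array(s['eef_pos'])-.008*R[:,2]; print('grasp pt',Bm.T@(p-M),'F',Bm.T@np.array(s['wrist_force']))
for n in("side","top"):
    a=snapshot(n); L=(pts(a)-M)@Bm; H=cv2.cvtColor(a["img"],cv2.COLOR_RGB2HSV).astype(int)
    m=(a["z_map"]>0)&((H[...,0]<6)|(H[...,0]>174))&(H[...,1]>170)&(np.abs(L[...,1])<.03)&(L[...,0]<-.01)&(L[...,0]>-.13)
    if m.sum()>3: print(n,'lever',m.sum(),np.percentile(L[m],[5,50,95],axis=0).tolist())
E
python3 lev.py
```

```text
clock: 24.23
eef_pos: [0.5624, 0.2737, 0.1633]
tcp_rot: [[-0.462, 0.847, 0.263], [0.734, 0.532, -0.423], [-0.498, -0.002, -0.867]]
wrist_force: [-0.6, 0.6, -0.7]
gripper_width: -0.0
finger_force: 0.4
grasp pt [-0.0589 -0.0003  0.0805] F [-1.104  -0.2095 -0.1814]
side lever 34 [[-0.0736177745589878, -0.007280833100337488, 0.03663861157449006], [-0.06849172521546729, -0.0013149472191628145, 0.04204128773301042], [-0.06447691661800982, 0.0049734894705457215, 0.04771361513071319]]
top lever 43 [[-0.06586238057415365, -0.008189445090634444, 0.0329534781891776], [-0.03783912587773401, -0.0005948143692603962, 0.07620625714864795], [-0.03291780924660798, 0.009708715475136147, 0.08116933314472165]]
```

```bash
python3 -m creep '[{"rot":[0,0,0],"linear":[-0.004,0,0],"fingers":0},{"rot":[0,0,0],"linear":[-0.007,0,0],"fingers":0},{"rot":[0,0,0],"linear":[-0.009,0,0],"fingers":0},{"rot":[0,0,0],"linear":[-0.01,0,0],"fingers":0},{"rot":[0,0,0],"linear":[-0.01,0,0],"fingers":0}]'; python3 lev.py
```

```text
clock: 24.75
eef_pos: [0.5634, 0.2714, 0.1651]
tcp_rot: [[-0.47, 0.843, 0.26], [0.735, 0.537, -0.413], [-0.488, -0.003, -0.873]]
wrist_force: [-3.6, 10.9, -12.9]
gripper_width: 0.0
finger_force: 7.8
grasp pt [-0.0557 -0.0007  0.0807] F [-16.098    2.7745  -5.5713]
side lever 42 [[-0.07328970481760276, -0.007251738506202782, 0.03635108606622947], [-0.06823147013857572, -0.0011478147477798487, 0.0427152200916245], [-0.062092357865410036, 0.004862402459859166, 0.048966049626437615]]
top lever 43 [[-0.06183006208332955, -0.009058413054080125, 0.04290508185138626], [-0.036232358397688576, -0.002782494285225793, 0.07273021354599628], [-0.03173084368275302, 0.008087817624601945, 0.07822966604817884]]
```

Firm stop at about 16 N. Backing off, then a final check.

```bash
python3 -m creep '[{"rot":[0,0,0],"linear":[0.02,0,0],"fingers":0},{"rot":[0,0,0],"linear":[0.04,0,-0.02],"fingers":0},{"rot":[0,0,0],"linear":[0.05,0,-0.06],"fingers":0},{"rot":[0,0,0],"linear":[0.05,0,-0.1],"fingers":0},{"rot":[0,0,0],"linear":[0.05,0,-0.14],"fingers":0},{"rot":[0,0,0],"linear":[-0.05,-0.3,-0.2],"fingers":0},{"rot":[0,0,0],"linear":[-0.05,-0.3,-0.2],"fingers":0},{"rot":[0,0,0],"linear":[-0.05,-0.3,-0.2],"fingers":0},{"rot":[0,0,0],"linear":[-0.05,-0.3,-0.2],"fingers":0},{"rot":[0,0,0],"linear":[-0.05,-0.3,-0.2],"fingers":0},{"rot":[0,0,0],"linear":[-0.05,-0.3,-0.2],"fingers":0},{"rot":[0,0,0],"linear":[-0.05,-0.3,-0.2],"fingers":0},{"rot":[0,0,0],"linear":[-0.05,-0.3,-0.2],"fingers":0},{"rot":[0,0,0],"linear":[-0.05,-0.3,-0.2],"fingers":0},{"rot":[0,0,0],"linear":[-0.05,-0.3,-0.2],"fingers":0}]'; python3 lev.py; python3 eye.py; python3 ring.py r12.npy|head -1; python3 an.py r12.npy; python3 -c "
from ray import *
s=ld('r12.npy');t=ld('topr12.npy')
cv2.imwrite('pics/f12.png',np.hstack([cv2.resize(s['img'][100:250,150:350,::-1],(400,300)),cv2.resize(t['img'][100:250,100:300,::-1],(400,300))]))"
```

```text
clock: 26.1
eef_pos: [0.2822, 0.1496, 0.3666]
tcp_rot: [[-0.457, 0.852, 0.256], [0.738, 0.524, -0.425], [-0.496, -0.006, -0.868]]
wrist_force: [0.2, -0.5, 0.6]
gripper_width: -0.0
finger_force: 0.0
grasp pt [ 0.0049 -0.3035  0.2784] F [ 0.7754 -0.0552  0.2288]
side lever 136 [[-0.07212361367927762, -0.008452149617505605, 0.03856548004081907], [-0.05263601818754615, -0.0006001635632271877, 0.058332709928429885], [-0.036002565004413775, 0.0057090090024186635, 0.0753665908530504]]
top lever 56 [[-0.06839132807739964, -0.008697353682205363, 0.04473750323068346], [-0.037817422923295874, -0.0011041788183583346, 0.0724790736488758], [-0.03170265211549177, 0.007734051706265136, 0.07858348862300764]]
grasp pt [ 0.003  -0.3006  0.2806] F [-0.3407  0.4107  0.3757] clock 26.2
brass/black edge mm 105.08547297297298
grasp pt [ 0.002  -0.2998  0.2812] F [-0.0659  0.178   0.0656] clock 26.25
side 253 y0 -0.0001 slope -0.001 z0 -0.0048 slope -0.090
 black x [0.1038 0.105  0.1106 0.119  0.1209]
[(np.float64(-12.0), 162, 50, 45), (np.float64(-9.5), 168, 52, 46), (np.float64(-7.0), 170, 51, 45), (np.flo
[... 624 characters left out ...]
1078 0.1094 0.1178 0.1233 0.1243]
[(np.float64(-12.0), 119, 74, 42), (np.float64(-9.5), 107, 68, 37), (np.float64(-7.0), 102, 69, 34), (np.float64(-4.5), 113, 71, 34), (np.float64(-2.0), 124, 51, 28), (np.float64(0.5), 123, 40, 22), (np.float64(3.0), 120, 63, 30), (np.float64(5.5), 136, 98, 43), (np.float64(8.0), 159, 119, 52), (np.float64(10.5), 170, 127, 56), (np.float64(13.0), 170, 128, 56), (np.float64(15.5), 171, 128, 56), (np.float64(98.0), 168, 125, 57), (np.float64(100.5), 164, 123, 53), (np.float64(103.0), 134, 102, 48), (np.float64(105.5), 77, 59, 37), (np.float64(108.0), 41, 37, 34), (np.float64(110.5), 32, 30, 32), (np.float64(113.0), 32, 30, 33), (np.float64(115.5), 35, 33, 33)]
```

View pics/f12.png

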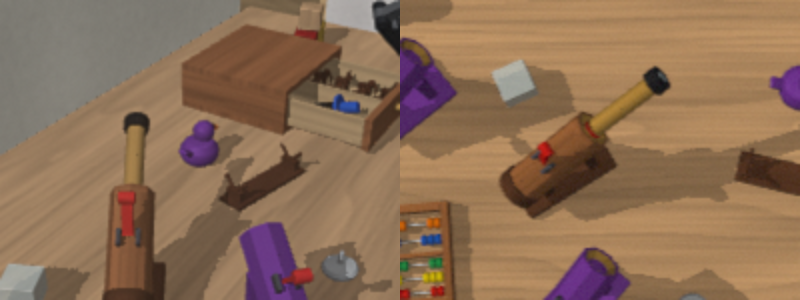

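The final picture shows the tube seated with its ring at the lip (590,125 in the top half). The lever leans to the mouth at about 45° (127,212 in the side half), and the plug lies in the drawer (347,103). The bystanders in view look untouched.

```bash
python3 -c "
from workcell import job_done
print(job_done())"
```

```text
the job is handed in; nothing more can be done
None
```

The job is handed in at about 26 s: the plug is in the drawer's empty half, the tube is released with its red ring within about 1 mm of the rim by camera, and the lever is locked against its stop.

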